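# Strip the print hold-down and pack its kit box

## Task

Lift the lid of the green kit box until it stands about upright and let go of it, hands off, for a second or two to see that its friction hinge holds. Then strip the hold-down from the stud on the print board strictly in order and pack it in the box: first the brass wing nut and then the two yellow spacers into the yellow compartment, and only then the blue bar into the blue compartment. All the red register stops lying on the board go into the white compartment, at any time once the lid is up; when everything is packed close the lid fully, and leave the paint bottles, jars, tub, brush and tape where they are.

Things in the scene. Friction and masses are not known exactly. Their poses are not given: they have to be found in the camera images.
- stud (a point): Foot of the upright steel stud (12 mm diameter, 62 mm tall) on the fixed plywood print board (260 x 240 x 12 mm): on the stud's axis at the board's top face; the board's axes, 40 mm along +x and 40 mm along -y from its centre. On the stud, from below: blue bar, two yellow spacers, brass wing nut; all have 17 mm holes and no thread engaged, and lift straight up.
- nut_center (a point): Brass wing nut: round hub, 28 mm diameter at the foot and 26 mm at the top, 20 mm tall, with two wings along its x axis (61 mm tip to tip, 7 mm thick in y, from 5 to 22 mm above its underside). Point: on the hub's axis, 10 mm above its underside; z up along the axis. 50 g. Grip the hub across y.
- spacer1_center (a point): Yellow plastic spacer ring, 40 mm outside, 17 mm hole, 14 mm tall, 30 g. Point: its centre, half-way up; z along its axis. Two are stacked directly on one another, 1 being the lower.
- spacer2_center (a point): Yellow plastic spacer ring, 40 mm outside, 17 mm hole, 14 mm tall, 30 g. Point: its centre, half-way up; z along its axis. Two are stacked directly on one another, 1 being the lower.
- bar_center (a point): Blue hold-down bar, 110 mm (its x) x 34 mm (its y) x 12 mm thick, with a rubber foot 12 mm tall below each end (24 mm tall in all) and a 17 mm hole in the middle for the stud. Point: centre of the hole, half-way through the 12 mm bar, 18 mm above the board; z up. 160 g.
- stop1_center (a point): Red steel register stop, a block 32 (x) x 22 (y) x 25 mm (z), 60 g, lying loose on the board. Point: its centre. Its long side lies roughly along the board's y. May be absent (1 to 3 are there).
- stop2_center (a point): Red steel register stop, a block 32 (x) x 22 (y) x 25 mm (z), 60 g, lying loose on the board. Point: its centre. Its long side lies roughly along the board's y. May be absent (1 to 3 are there).
- stop3_center (a point): Red steel register stop, a block 32 (x) x 22 (y) x 25 mm (z), 60 g, lying loose on the board. Point: its centre. Its long side lies roughly along the board's y. May be absent (1 to 3 are there).
- bin_yellow (a point): Centre of the floor of the kit box's yellow compartment. The fixed green box is 200 (x) x 305 (y) x 55 mm (z) outside, with three compartments side by side along y, each 190 (x) by 95 mm (y) inside, 49 mm deep (dividers 45 mm). x points from the robot side to the hinge side, z up; the box floor is 6 mm above the table.
- bin_white (a point): Centre of the floor of the white (middle) compartment; axes and size as for bin_yellow; also the centre of the box.
- bin_blue (a point): Centre of the floor of the blue compartment; axes and size as for bin_yellow. Seen from the robot, yellow is left, white middle, blue right.
- lid_hinge (a point): Middle of the lid's hinge line (along the box's y), on the far rim of the box, 59 mm above the table; the axes turn with the lid.
- lid_tab (a point): Centre of the part of the black tab that stands out from the middle of the lid's free edge, in the plane of the lid, 220 mm from the hinge line; the tab is 24 mm wide (along the hinge), 12 mm thick, and stands out 38 mm. At lid angle 0 it points to the robot, level, 59 mm above the table; at 1.57 it points straight up. Take it across its 24 mm width.
- lid (a joint): Lid angle in rad: 0 closed, 1.57 upright, 2.0 stop. A friction hinge: the lid stays at whatever angle it is left; moving it takes about 3 to 4 N at the tab. It starts closed or a little ajar.
- bottle_teal: Bystander: teal paint bottle, 66 mm diameter, 200 mm tall; origin at the centre of its foot.
- bottle_pink: Bystander: pink paint bottle, 66 mm diameter, 200 mm tall; origin at the centre of its foot.
- jar_orange: Bystander: orange jar, 48 mm diameter, 50 mm tall; origin at the centre of its foot.
- jar_blue: Bystander: blue jar, 40 mm diameter, 45 mm tall, standing on the print board; origin at the centre of its foot.
- tape: Bystander: roll of paper tape, 90 mm diameter, 24 mm tall; origin at the centre of its foot.
- brush: Bystander: paint brush lying on the table.
- tub: Bystander: green open paint tub, 120 mm diameter, 90 mm tall; origin at the centre of its foot.

How it is judged:
By the outcome, as a careful person would: the job done as asked, in the order asked, and still so for the second after the job is handed in, with the robot touching nothing.
Of stop1, stop2, stop3 only 1 to 3 are there at a start; the rules pass over those that are not, and their reading is None.
At some moment in a run one of stop1, stop2, stop3 may be knocked a few centimetres aside while the robot is not near it.
Once in a run the grip may slacken for a moment while it holds something.
It also fails if it takes over 210 s, if anything falls off the work surface, if the arm or the gripper's body presses on something with over 40 N, if the wrist force passes 120 N, or if a joint passes its speed limit or range.

## Robot

A 7-joint arm with a two-finger parallel gripper is mounted at the origin on the work surface. World frame = base frame: x ahead of the robot, y to its left, z up, the work surface at z = 0. Lengths are in m, angles in rad, forces in N, time in s.
With the tool pointing down it reaches from about 0.4 to 0.85 m from the base axis. Payload 4.5 kg.
Tool frame: the origin (TCP) lies midway between the tips of the shut fingers; the grasp point (between the pads) lies 19 mm behind it; z points along the fingers, y is the line along which they close (so a half turn about z gives the same grasp; the last joint's range is limited). The gripper opens to 88 mm and grips with 3 to 60 N. Pads are 18 mm wide; open, the fingers measure 123 mm over their backs; the gripper's body (75 mm by 187 mm) begins 45 mm behind the grasp point.
Start: joints at [-1.314, 0.689, -0.195, 1.565, 0.157, 0.902, -0.215], TCP at [0.138, 0.61, 0.239] pointing down, gripper open.
Joint ranges: [-3.01, 3.01], [-0.46, 2.08], [-1.47, 1.51], [0.13, 2.56], [-1, 4.14], [0.04, 2.09], [-2.66, 2.66]. Speed limits (rad/s): [2.57, 2.57, 3.14, 3.14, 3.14, 3.14, 3.14].

## Interface

Orientations are given as a unit quaternion [x, y, z, w].
In Python, from plant import r gives the robot as it stands.
- The arm moves only by the tool carry_out, never from a script. Its argument "plan" is a list of rows, each an object with "rot": the turn, a rotation vector about the tool's x, y, z in rad, a list of three; "xyz": the shift along the tool's x, y, z in m, a list of three; "grip": the closure in counts, from 0 (fully open) to 255 (shut). In form: [{"rot": [wx, wy, wz], "xyz": [dx, dy, dz], "grip": grip}, ...]. A call has 1 to 8 rows; each row is the pose to reach, as a shift and turn from the pose commanded when the call began, along the tool's axes at that moment; what a row does not reach only later rows make up. A row lasts 1/12 s, in which the tool goes at most 41.7 mm and 7.16 degrees, less where a joint would pass 70% of its speed; a pose out of reach is approached as far as the arm can. A call with a gripper value outside its range is refused whole. The fingers move at their own pace and stop on an object; "squeeze" is the grip in N (left out, the last holds). Time passes only in rows, so rows that repeat a pose let the fingers close. It gives the time, the measured TCP pose, the force, the opening and the grip force at its end, in the units of the state.
- r.get_state(): the state, without advancing time (a new reading comes with each control period).
- r.snapshot(name): name is "scene" or "top"; returns the picture (384x512x3 uint8, red, green, blue); there is no depth.
- r.camera_params(name): a dict with "fx", "fy", "cx", "cy" (pixels), "distortion" ([k1, k2, p1, p2, k3] as OpenCV has them; the pictures are not rectified), "position" and "attitude" of the camera in the world. Camera axes: x right, y down, z forward; pixel columns grow to the right and rows downward; lengths in m; the calibration is good to about 2 mm. A picture is of the moment at which its call begins. camera_params takes no time and is no camera call.
- r.finish_job(): hands the job in; it is judged then, once.
The state is a dict: "clock": time; "q": joint angles; "qd": joint speeds; "joint_torque": joint torques, N m; "tool_pos": TCP position; "eef_rot": TCP orientation; "contact_force": force on the tool from outside, world axes, zero at the start; "moment": the same for the moment, N m; "opening": opening from 0.0 (shut) to 1.0 (fully open); "finger_force": force on a finger pad.
Only numpy, scipy, OpenCV 4.12 (cv2) and the standard library are available. Lean on these libraries where they do the work, as an engineer would, in place of code of your own. Each camera call takes 0.05 s, during which the arm holds its last target. There are 200 camera calls.

## Working session

There is one attempt and no reset: what is moved stays moved. The work goes in short steps, Python scripts to look and compute and a tool call to move; the robot and the scene stay as the last step left them, time stands still between calls to the robot, and variables do not carry over. Pictures are saved under pics/ and viewed, at most 14 in all, crops included, and the job is handed in when it is done.

Besides the shell and the picture viewer there is one more tool, called in YAML: its name, and indented under it one key for each argument. carry_out: Moves the arm, as the interface text tells. Its arguments: {"type":"object","properties":{"plan":{"type":"array"},"squeeze":{"type":"number"}},"required":["plan"]}

```bash
mkdir -p pics; ls
cat > h.py <<'E'
import numpy as np, cv2
from scipy.spatial.transform import Rotation as R
from plant import r
def snap(n,f=None):
    im=r.snapshot(n)
    if f: cv2.imwrite('pics/'+f,im[:,:,::-1])
    return im
def cam(n):
    c=r.camera_params(n)
    K=np.array([[c['fx'],0,c['cx']],[0,c['fy'],c['cy']],[0,0,1]],float)
    a=np.array(c['attitude'],float)
    M=a if a.shape==(3,3) else R.from_quat(a).as_matrix()
    return K,np.array(c['distortion'],float),np.array(c['position']),M
def ray(n,px):
    K,d,p,M=cam(n)
    u=cv2.undistortPoints(np.array(px,float).reshape(-1,1,2),K,d).reshape(-1,2)
    return p,np.c_[u,np.ones(len(u))]@M.T
def onz(n,px,z):
    p,v=ray(n,px)
    return p+v*((z-p[2])/v[:,2])[:,None]
def proj(n,X):
    K,d,p,M=cam(n)
    Y=(np.atleast_2d(X)-p)@M
    return cv2.projectPoints(Y,np.zeros(3),np.zeros(3),K,d)[0].reshape(-1,2)
E
python3 - <<'E'
from h import *
for n in('scene','top'):
    snap(n,n+'0.png'); print(r.camera_params(n))
s=r.get_state();print(s)
E
```

```text
pics
{'fx': 379.5826552445712, 'fy': 379.5826552445712, 'cx': 255.65210383155048, 'cy': 189.61295458854283, 'distortion': array([-0.04183601,  0.        ,  0.        ,  0.        ,  0.        ]), 'position': array([ 1.23249155, -0.11168534,  1.05256157]), 'attitude': array([ 0.73186615,  0.61623825, -0.19349571, -0.21721365])}
{'fx': 441.4738029986797, 'fy': 441.4738029986797, 'cx': 252.0833711776489, 'cy': 190.4071316873307, 'distortion': array([-0.09031086,  0.        ,  0.        ,  0.        ,  0.        ]), 'position': array([ 0.37657185, -0.00273011,  1.81869025]), 'attitude': array([ 0.71429142, -0.69755136,  0.04122012, -0.03886855])}
{'clock': 0.1, 'q': array([-1.31421373,  0.68987243, -0.19454467,  1.56618111,  0.15730722,
        0.90248891, -0.21510328]), 'qd': array([-0.0011354 , -0.00249479, -0.00016748, -0.00364562, -0.0021171 ,
       -0.00105974, -0.0004693 ]), 'joint_torque': array([-2.38497450e-03, -5.28502357e+01, -1.27136417e+00, -1.53836811e+01,
       -5.26227825e-02,  1.98534064e-03,  3.54099598e-05]), 'tool_pos': array([0.13800174, 0.6090291 , 0.23802383]), 'eef_rot': array([ 1.11116708e-01,  9.93807059e-01, -7.77858444e-04, -3.52946917e-05]), 'contact_force': array([ 0.0775059 , -0.05679348,  0.3154454 ]), 'moment': array([ 0.00122546,  0.00258854, -0.00686255]), 'finger_force': 0.0, 'opening': 1.0007632551903867}
```

View pics/scene0.png

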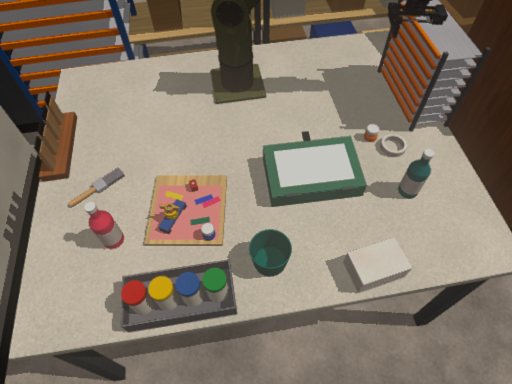

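View pics/top0.png

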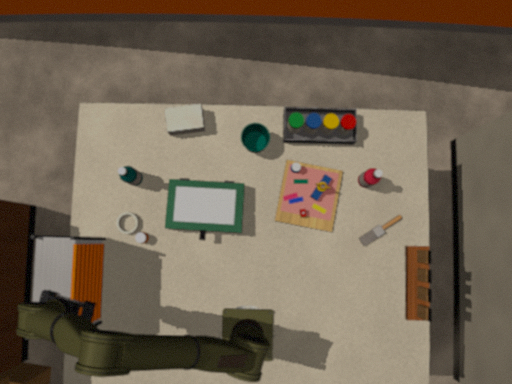

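The scene view shows the box at about (313,170), the board at (187,210) and one obvious red stop at (193,185). In the top view these are at (205,206), (309,195) and (304,212). Next I'll zoom in and measure.

Run:
```python
from h import *
t=cv2.imread('pics/top0.png'); s=cv2.imread('pics/scene0.png')
a=cv2.resize(t[150:242,265:355],None,fx=4.4,fy=4.4,interpolation=cv2.INTER_CUBIC)
b=cv2.resize(s[168:253,138:238],None,fx=4,fy=4,interpolation=cv2.INTER_CUBIC)
H=max(a.shape[0],b.shape[0]);o=np.zeros((H,a.shape[1]+b.shape[1],3),np.uint8);o[:a.shape[0],:a.shape[1]]=a;o[:b.shape[0],a.shape[1]:]=b
cv2.imwrite('pics/c0.png',o); print(o.shape,a.shape)
h=cv2.cvtColor(t,cv2.COLOR_BGR2HSV)
def m(lo,hi,x0,x1,y0,y1):
    k=cv2.inRange(h,lo,hi); z=np.zeros_like(k); z[y0:y1,x0:x1]=k[y0:y1,x0:x1]; return z
def rect(k,z,n='top'):
    c=max(cv2.findContours(k,cv2.RETR_EXTERNAL,cv2.CHAIN_APPROX_NONE)[0],key=cv2.contourArea)
    q=cv2.boxPoints(cv2.minAreaRect(c)); W=onz(n,q,z)[:,:2]; 
    e=W[1]-W[0],W[2]-W[1]
    print(q.round(1).tolist(),'ctr',W.mean(0).round(4),[ (np.linalg.norm(v).round(4),np.degrees(np.arctan2(v[1],v[0])).round(1)) for v in e])
rect(m((60,80,20),(95,255,140),155,255,170,240),.062)
w=m((0,0,120),(180,60,255),170,240,182,232); rect(w,.065)
rect(m((0,60,100),(25,255,255),268,350,155,235),.012)
tab=m((0,0,0),(180,255,60),195,212,232,245); rect(tab,.059)
red=m((0,150,60),(6,255,200),268,350,155,235);
for c in cv2.findContours(red,cv2.RETR_EXTERNAL,cv2.CHAIN_APPROX_NONE)[0]:
    if cv2.contourArea(c)>3: print('red',c.reshape(-1,2).mean(0),cv2.contourArea(c))
```

```text
(405, 796, 3) (405, 396, 3)
[[165.5, 227.8000030517578], [168.39999389648438, 179.0], [243.60000610351562, 183.60000610351562], [240.60000610351562, 232.39999389648438]] ctr [0.511  0.1825] [(np.float64(0.1961), np.float64(-1.0)), (np.float64(0.3033), np.float64(-92.2))]
[[172.39999389648438, 221.0], [174.5, 185.3000030517578], [235.89999389648438, 188.89999389648438], [233.8000030517578, 224.60000610351562]] ctr [0.5136 0.1836] [(np.float64(0.1434), np.float64(-0.9)), (np.float64(0.2471), np.float64(-92.0))]
[[273.0, 221.1999969482422], [285.3999938964844, 158.10000610351562], [344.70001220703125, 169.8000030517578], [332.29998779296875, 232.8000030517578]] ctr [ 0.568  -0.2412] [(np.float64(0.267), np.float64(-10.1)), (np.float64(0.2516), np.float64(-99.8))]
[[200.0, 238.0], [201.10000610351562, 231.5], [204.5, 232.10000610351562], [203.39999389648438, 238.60000610351562]] ctr [0.3938 0.1875] [(np.float64(0.026), np.float64(-7.5)), (np.float64(0.0138), np.float64(-98.0))]
red [302.78571429 212.42857143] 19.0
```

View pics/c0.png

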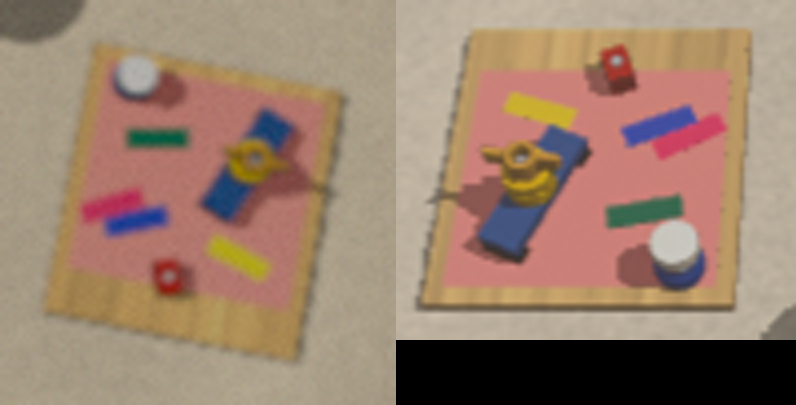

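The crops show a single stop (top px about (303,213)), the bar with nut and spacers, and the blue jar on the board's far-left corner. Next I'll triangulate the tab and work out the first moves.

```bash
cat >> h.py <<'E'
def tri(a,b):
    # a: px in top, b: px in scene -> point, miss
    p,v=ray('top',[a]);q,w=ray('scene',[b]);v=v[0];w=w[0]
    A=np.c_[v,-w];s=np.linalg.lstsq(A,q-p,rcond=None)[0]
    return ((p+s[0]*v+q+s[1]*w)/2).round(4),np.linalg.norm(p+s[0]*v-q-s[1]*w).round(4)
def tool(yaw,pitch=0):
    # tool y at angle yaw from world +y, z down; pitch tips z towards world +x-ish
    return R.from_euler('z',yaw,degrees=True)*R.from_euler('y',-pitch,degrees=True)*R.from_quat([0,1,0,0])
def go(X,yaw,pitch=0):
    s=r.get_state();C=R.from_quat(s['eef_rot'])
    d=C.inv().apply(np.array(X)-s['tool_pos']);T=tool(yaw,pitch)
    print('t%.1f'%s['clock'],'xyz',d.round(4).tolist(),'rot',(C.inv()*T).as_rotvec().round(4).tolist(),'rows>=',round(max(np.linalg.norm(d)/.0417,np.degrees((C.inv()*T).magnitude())/7.16),1))
E
python3 - <<'E'
from h import *
s=cv2.imread('pics/scene0.png')
k=cv2.inRange(s[128:146,295:318],(0,0,0),(60,60,60)); ys,xs=np.nonzero(k); print(xs.mean()+295,ys.mean()+128,len(xs),xs.min()+295,xs.max()+295,ys.min()+128,ys.max()+128)
print('tab',tri((202.2,235),(xs.mean()+295,ys.mean()+128)))
print(proj('scene',[[.391,.186,.059],[.391,.186,.08]]),proj('top',[[.391,.186,.059],[.391,.186,.08]]))
print('nut',tri((322.95,185.9),(169,207.5)), 'stop',tri((303.2,213.2),(193,183.5)))
g=np.radians(-1.5)
go([.384,.186,.24],-1.5); go([.384,.186,.042],-1.5)
E
```

```text
305.125 135.375 16 303 308 133 139
tab (array([0.3937, 0.1858, 0.0752]), np.float64(0.0003))
[[304.61852647 137.93970225]
 [305.1755375  133.83244889]] [[202.59633676 235.74880234]
 [202.02521422 235.69005847]]
nut (array([ 0.6003, -0.2883,  0.072 ]), np.float64(0.0016)) stop (array([ 0.4922, -0.2148,  0.0275]), np.float64(0.0031))
t0.1 xyz [-0.3334, -0.3583, -0.0014] rot [-0.0016, -0.0001, -0.1965] rows>= 11.7
t0.1 xyz [-0.3333, -0.3579, 0.1966] rot [-0.0016, -0.0001, -0.1965] rows>= 12.6
```

The tab is at about (0.392, 0.186, 0.07), so the lid is slightly ajar. The nut triangulates to (0.600, -0.288), which agrees with the board geometry. I'm moving above the tab.

carry_out:
  plan:
    - {"rot": [0,0,0],"xyz": [-0.021,-0.022,0],"grip": 0}
    - {"rot": [0,0,0],"xyz": [-0.042,-0.045,0],"grip": 0}
    - {"rot": [0,0,0],"xyz": [-0.063,-0.067,0],"grip": 0}
    - {"rot": [0,0,0],"xyz": [-0.084,-0.09,0],"grip": 60}
    - {"rot": [0,0,0],"xyz": [-0.105,-0.112,0],"grip": 60}
    - {"rot": [0,0,0],"xyz": [-0.126,-0.134,0],"grip": 60}
    - {"rot": [0,0,0],"xyz": [-0.147,-0.157,0],"grip": 60}
    - {"rot": [0,0,0],"xyz": [-0.167,-0.179,0],"grip": 60}
  squeeze: 15

```text
clock: 0.77
tool_pos: [0.262, 0.3963, 0.2385]
eef_rot: [0.111, 0.994, -0.0, -0.0]
contact_force: [0.9, 0.6, -0.3]
opening: 0.766
finger_force: 0.0
```

carry_out:
  plan:
    - {"rot": [0,0,-0.05],"xyz": [-0.024,-0.026,0],"grip": 60}
    - {"rot": [0,0,-0.1],"xyz": [-0.048,-0.052,0],"grip": 60}
    - {"rot": [0,0,-0.15],"xyz": [-0.072,-0.078,0],"grip": 60}
    - {"rot": [0,0,-0.1965],"xyz": [-0.096,-0.104,0],"grip": 60}
    - {"rot": [0,0,-0.1965],"xyz": [-0.12,-0.13,0],"grip": 60}
    - {"rot": [0,0,-0.1965],"xyz": [-0.145,-0.156,0.02],"grip": 60}
    - {"rot": [0,0,-0.1965],"xyz": [-0.166,-0.179,0.04],"grip": 60}
    - {"rot": [0,0,-0.1965],"xyz": [-0.166,-0.179,0.05],"grip": 60}

```text
clock: 1.43
tool_pos: [0.3856, 0.1796, 0.187]
eef_rot: [0.018, 1.0, -0.003, -0.001]
contact_force: [-1.1, -0.7, 0.3]
opening: 0.768
finger_force: 0.0
```

Run:
```python
from h import *
s=r.get_state();print(s['tool_pos'],s['opening'],s['contact_force'])
go([.384,.186,.051],-1.5)
a=snap('scene');b=snap('top')
o=np.hstack([cv2.resize(a[95:195,255:375],None,fx=3.3,fy=4,interpolation=2),cv2.resize(b[170:270,150:260],None,fx=3.6,fy=4,interpolation=2)])
cv2.imwrite('pics/c1.png',o[:,:,::-1]);print(o.shape)
```

```text
[0.38563664 0.17963554 0.18701957] 0.7676839698859739 [-1.05625556 -0.67380048  0.2952391 ]
t1.4 xyz [0.0017, 0.007, 0.136] rot [-0.0055, -0.0013, -0.0106] rows>= 3.3
(400, 792, 3)
```

View pics/c1.png

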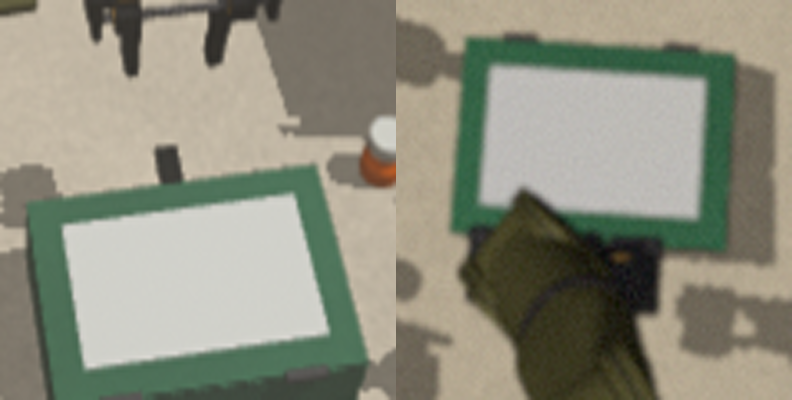

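The view shows the gripper fingers above the tab (tab at crop (168,163)), with the lid almost closed. I'll descend part way and check settling.

carry_out:
  plan:
    - {"rot": [0,0,0],"xyz": [0,0,0.03],"grip": 60}
    - {"rot": [0,0,0],"xyz": [0,0,0.06],"grip": 60}
    - {"rot": [0,0,0],"xyz": [0,0,0.08],"grip": 60}
    - {"rot": [0,0,0],"xyz": [0,0,0.08],"grip": 60}

```text
clock: 1.87
tool_pos: [0.3821, 0.1879, 0.1066]
eef_rot: [0.011, 1.0, -0.001, -0.002]
contact_force: [0.5, 0.3, 0.0]
opening: 0.765
finger_force: 0.0
```

Run:
```python
from h import *
go([.384,.186,.051],-1.5)
b=snap('scene')
k=cv2.inRange(b[128:146,295:318],(0,0,0),(60,60,60)); ys,xs=np.nonzero(k); print(xs.mean()+295,ys.mean()+128)
```

```text
t1.9 xyz [-0.0021, -0.0018, 0.0556] rot [-0.0017, -0.0038, 0.0033] rows>= 1.3
304.9 135.15
```

carry_out:
  plan:
    - {"rot": [0,0,0],"xyz": [-0.002,-0.002,0.028],"grip": 60}
    - {"rot": [0,0,0],"xyz": [-0.002,-0.002,0.055],"grip": 60}
    - {"rot": [0,0,0],"xyz": [-0.002,-0.002,0.055],"grip": 60}
    - {"rot": [0,0,0],"xyz": [-0.002,-0.002,0.055],"grip": 255}
    - {"rot": [0,0,0],"xyz": [-0.002,-0.002,0.055],"grip": 255}
    - {"rot": [0,0,0],"xyz": [-0.002,-0.002,0.055],"grip": 255}
    - {"rot": [0,0,0],"xyz": [-0.002,-0.002,0.055],"grip": 255}
    - {"rot": [0,0,0],"xyz": [-0.002,-0.002,0.055],"grip": 255}
  squeeze: 15

```text
clock: 2.58
tool_pos: [0.3863, 0.1853, 0.0546]
eef_rot: [0.013, 1.0, 0.001, 0.001]
contact_force: [0.4, 0.1, -0.0]
opening: 0.408
finger_force: 0.0
```

Run:
```python
from h import *
s=r.get_state();print(s['tool_pos'],s['opening'],s['finger_force'],s['contact_force'])
g=np.radians(-1.5);H=np.array([.511+.1*np.cos(g),.183+.1*np.sin(g),.059])
C=R.from_quat(s['eef_rot']);P=s['tool_pos']+[0,0,.019]
rad=np.hypot(np.linalg.norm((P-H)[:2]),P[2]-H[2]);a0=np.arctan2(P[2]-H[2],np.linalg.norm((P-H)[:2]));print(rad,a0)
ax=np.array([np.cos(g),np.sin(g),0])
for a in np.linspace(a0,1.57,33)[1:]:
    X=H-ax*rad*np.cos(a)+np.array([0,0,rad*np.sin(a)])
    print(round(a,2),C.inv().apply(X-P).round(3).tolist())
```

```text
[0.38634641 0.18531603 0.05457476] 0.4084899002585051 0.0 [ 0.37988669  0.09101841 -0.03102854]
0.225145742706893 0.06478005715377512
0.11 [-0.001, 0.001, -0.011]
0.16 [-0.002, 0.001, -0.021]
0.21 [-0.004, 0.001, -0.031]
0.25 [-0.007, 0.001, -0.042]
0.3 [-0.01, 0.001, -0.052]
0.35 [-0.013, 0.001, -0.062]
0.39 [-0.017, 0.001, -0.072]
0.44 [-0.021, 0.001, -0.082]
0.49 [-0.026, 0.001, -0.091]
0.54 [-0.031, 0.001, -0.1]
0.58 [-0.037, 0.001, -0.109]
0.63 [-0.043, 0.001, -0.118]
0.68 [-0.049, 0.001, -0.126]
0.72 [-0.056, 0.001, -0.134]
0.77 [-0.063, 0.001, -0.142]
0.82 [-0.071, 0.001, -0.15]
0.86 [-0.079, 0.001, -0.157]
0.91 [-0.087, 0.001, -0.163]
0.96 [-0.096, 0.001, -0.169]
1.01 [-0.104, 0.001, -0.175]
1.05 [-0.113, 0.001, -0.181]
1.1 [-0.123, 0.001, -0.186]
1.15 [-0.132, 0.001, -0.19]
1.19 [-0.142, 0.001, -0.194]
1.24 [-0.152, 0.001, -0.198]
1.29 [-0.162, 0.001, -0.201]
1.33 [-0.172, 0.001, -0.204]
1.38 [-0.183, 0.001, -0.206]
1.43 [-0.193, 0.001, -0.208]
1.48 [-0.204, 0.001, -0.209]
1.52 [-0.214, 0.001, -0.21]
1.57 [-0.225, 0.001, -0.21]
```

carry_out:
  plan:
    - {"rot": [0,0,0],"xyz": [-0.001,0,0.003],"grip": 255}
    - {"rot": [0,0,0],"xyz": [-0.001,0,0.003],"grip": 255}
    - {"rot": [0,0,0],"xyz": [-0.001,0,0.003],"grip": 255}
    - {"rot": [0,0,0],"xyz": [-0.001,0,0.003],"grip": 255}
  squeeze: 20

```text
clock: 2.92
tool_pos: [0.3874, 0.1861, 0.051]
eef_rot: [0.013, 1.0, 0.001, 0.001]
contact_force: [1.7, 3.6, -0.6]
opening: 0.259
finger_force: 20.0
```

carry_out:
  plan:
    - {"rot": [0,0,0],"xyz": [-0.001,0,-0.011],"grip": 255}
    - {"rot": [0,0,0],"xyz": [-0.002,0,-0.021],"grip": 255}
    - {"rot": [0,0,0],"xyz": [-0.004,0,-0.031],"grip": 255}
    - {"rot": [0,0,0],"xyz": [-0.007,0,-0.042],"grip": 255}
    - {"rot": [0,0,0],"xyz": [-0.01,0,-0.052],"grip": 255}
    - {"rot": [0,0,0],"xyz": [-0.013,0,-0.062],"grip": 255}
    - {"rot": [0,0,0],"xyz": [-0.017,0,-0.072],"grip": 255}
    - {"rot": [0,0,0],"xyz": [-0.021,0,-0.082],"grip": 255}

```text
clock: 3.58
tool_pos: [0.4085, 0.1854, 0.1333]
eef_rot: [0.013, 1.0, 0.001, 0.0]
contact_force: [6.7, 2.5, -8.3]
opening: 0.263
finger_force: 20.0
```

```bash
cat > arc.py <<'E'
from h import *
import sys
s=r.get_state();print(s['tool_pos'],s['opening'],s['finger_force'],s['contact_force'])
g=np.radians(-1.5);H=np.array([.511+.1*np.cos(g),.183+.1*np.sin(g),.059])
C=R.from_quat(s['eef_rot']);P=s['tool_pos']+[0,0,.019]
rad=np.hypot(np.linalg.norm((P-H)[:2]),P[2]-H[2]);u=np.array([np.cos(g),np.sin(g),0]);a0=np.arctan2(P[2]-H[2],-(P-H)@u);print(rad,a0)
for a in np.linspace(a0,float(sys.argv[1]),int(sys.argv[2])+1)[1:]:
    X=H-u*rad*np.cos(a)+np.array([0,0,rad*np.sin(a)])
    print(round(a,2),C.inv().apply(X-P).round(3).tolist())
E
python3 arc.py 1.57 16
```

```text
[0.40851178 0.18537072 0.13327443] 0.26250923924569164 20.00248108059168 [ 6.69546257  2.48820853 -8.32910411]
0.22296323818836866 0.4316173425019588
0.5 [-0.007, 0.0, -0.014]
0.57 [-0.015, 0.0, -0.028]
0.65 [-0.024, 0.0, -0.041]
0.72 [-0.034, 0.0, -0.053]
0.79 [-0.045, 0.0, -0.065]
0.86 [-0.057, 0.001, -0.075]
0.93 [-0.069, 0.001, -0.085]
1.0 [-0.082, 0.001, -0.094]
1.07 [-0.096, 0.001, -0.103]
1.14 [-0.11, 0.001, -0.11]
1.21 [-0.125, 0.001, -0.116]
1.29 [-0.14, 0.001, -0.121]
1.36 [-0.155, 0.001, -0.125]
1.43 [-0.171, 0.001, -0.127]
1.5 [-0.186, 0.001, -0.129]
1.57 [-0.202, 0.001, -0.13]
```

carry_out:
  plan:
    - {"rot": [0,0,0],"xyz": [-0.007,0,-0.014],"grip": 255}
    - {"rot": [0,0,0],"xyz": [-0.015,0,-0.028],"grip": 255}
    - {"rot": [0,0,0],"xyz": [-0.024,0,-0.041],"grip": 255}
    - {"rot": [0,0,0],"xyz": [-0.034,0,-0.053],"grip": 255}
    - {"rot": [0,0,0],"xyz": [-0.045,0,-0.065],"grip": 255}
    - {"rot": [0,0,0],"xyz": [-0.057,0,-0.075],"grip": 255}
    - {"rot": [0,0,0],"xyz": [-0.069,0.001,-0.085],"grip": 255}
    - {"rot": [0,0,0],"xyz": [-0.082,0.001,-0.094],"grip": 255}

```text
clock: 4.25
tool_pos: [0.4887, 0.1825, 0.2272]
eef_rot: [0.013, 1.0, -0.0, -0.002]
contact_force: [0.3, 1.0, -1.1]
opening: 0.002
finger_force: 0.0
```

```bash
python3 arc.py 1.57 8
```

```text
[0.48870447 0.18245346 0.2271691 ] 0.00238047911864413 0.0 [ 0.27560472  1.01661239 -1.11870887]
0.22357186034153176 0.9921196948495612
1.06 [-0.014, 0.001, -0.008]
1.14 [-0.028, 0.001, -0.016]
1.21 [-0.043, 0.001, -0.022]
1.28 [-0.058, 0.001, -0.027]
1.35 [-0.074, 0.001, -0.031]
1.43 [-0.09, 0.001, -0.034]
1.5 [-0.106, 0.001, -0.036]
1.57 [-0.122, 0.001, -0.037]
```

The grip is lost, so I need to look.

Run:
```python
from h import *
a=snap('scene');b=snap('top')
o=np.hstack([cv2.resize(a[65:205,235:385],None,fx=2.66,fy=2.86,interpolation=2),cv2.resize(b[160:270,150:260],None,fx=3.6,fy=3.64,interpolation=2)])
cv2.imwrite('pics/c2.png',o[:,:,::-1]);print(o.shape)
```

```text
(400, 795, 3)
```

View pics/c2.png

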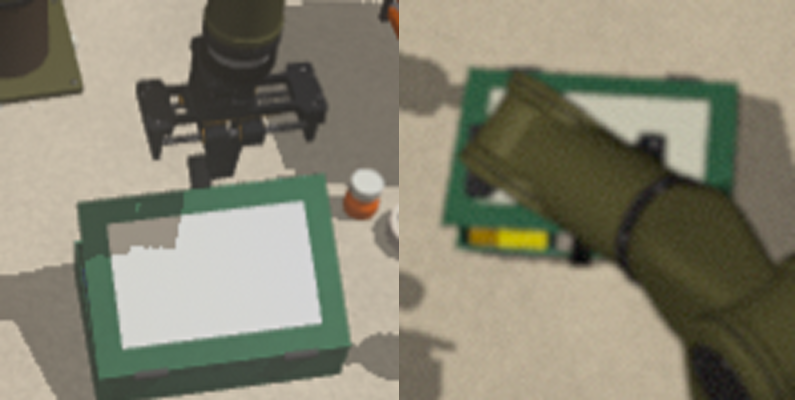

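The top view shows the lid partly open, with the tab at about (200,227). In the scene view the tab is at about (310,124), and the fingers are shut above it. I'll locate the tab and regrasp with more force.

Run:
```python
from h import *
for a,b in(((200.3,227.3),(310.2,124.4)),((200.3,228.3),(309.5,125.5))):
    X,m=tri(a,b);print(X,m)
g=np.radians(-1.5);H=np.array([.511+.1*np.cos(g),.183+.1*np.sin(g),.059]);u=np.array([np.cos(g),np.sin(g),0])
for a in(.4,.45,.5,.55,.6):
    X=H-u*.22*np.cos(a)+np.array([0,0,.22*np.sin(a)]);print(a,X.round(3),proj('top',X),proj('scene',X))
```

```text
[0.4219 0.1863 0.158 ] 0.0025
[0.4182 0.1866 0.1491] 0.0012
0.4 [0.408 0.186 0.145] [[200.41855658 230.88749568]] [[308.18225437 124.31508554]]
0.45 [0.413 0.186 0.155] [[200.1944843  229.62187635]] [[308.79325106 123.166124  ]]
0.5 [0.418 0.185 0.164] [[199.98318541 228.21089015]] [[309.4415074  122.16120161]]
0.55 [0.423 0.185 0.174] [[199.78555134 226.65639514]] [[310.12651219 121.30657912]]
0.6 [0.429 0.185 0.183] [[199.6024514  224.96086049]] [[310.84762019 120.60844825]]
```

Run:
```python
from h import *
G=np.array([.412,.1855,.163]);z=tool(-1.5,30).apply([0,0,1]);print(z)
go(G+z*(.019-.08),-1.5,30)
```

```text
[ 0.49982866 -0.01308847 -0.8660254 ]
t4.3 xyz [0.1095, 0.0004, 0.0116] rot [0.0007, -0.5228, -0.0026] rows>= 4.2
```

carry_out:
  plan:
    - {"rot": [0,-0.1,0],"xyz": [0.02,0,-0.01],"grip": 0}
    - {"rot": [0,-0.2,0],"xyz": [0.045,0,-0.01],"grip": 60}
    - {"rot": [0,-0.3,0],"xyz": [0.07,0,-0.01],"grip": 60}
    - {"rot": [0,-0.4,0],"xyz": [0.09,0,0],"grip": 60}
    - {"rot": [0,-0.52,0],"xyz": [0.11,0,0.01],"grip": 60}
    - {"rot": [0,-0.52,0],"xyz": [0.11,0,0.01],"grip": 60}
    - {"rot": [0,-0.52,0],"xyz": [0.11,0,0.01],"grip": 60}
    - {"rot": [0,-0.52,0],"xyz": [0.11,0,0.01],"grip": 60}
  squeeze: 50

```text
clock: 5.02
tool_pos: [0.3903, 0.1703, 0.2153]
eef_rot: [0.017, 0.974, -0.039, 0.222]
contact_force: [-2.0, -0.1, -0.7]
opening: 0.584
finger_force: 0.0
```

Run:
```python
from h import *
G=np.array([.412,.1855,.163]);z=tool(-1.5,30).apply([0,0,1])
go(G+z*.019,-1.5,30);print(r.get_state()['opening'])
```

```text
t5.0 xyz [0.002, 0.0212, 0.0739] rot [-0.0717, -0.0738, 0.0104] rows>= 1.8
0.5840320000845898
```

carry_out:
  plan:
    - {"rot": [0,0,0],"xyz": [0,0.001,0],"grip": 60}
    - {"rot": [0,0,0],"xyz": [0,0.001,0],"grip": 60}
    - {"rot": [0,0,0],"xyz": [0,0.001,0],"grip": 60}

```text
clock: 5.27
tool_pos: [0.3901, 0.1736, 0.2145]
eef_rot: [0.016, 0.975, -0.037, 0.219]
contact_force: [0.9, -0.5, -0.4]
opening: 0.765
finger_force: 0.0
```

Run:
```python
from h import *
G=np.array([.412,.1855,.163]);z=tool(-1.5,30).apply([0,0,1])
go(G+z*.019,-1.5,30);s=r.get_state();print(s['q'],s['tool_pos'])
```

```text
t5.3 xyz [0.001, 0.0175, 0.0737] rot [-0.0668, -0.0799, 0.0119] rows>= 1.8
[-0.45204574  0.50411866 -0.54880001  2.47603588  1.58592937  0.65089263
 -0.88847904] [0.39013446 0.17356993 0.21451336]
```

Joint 4 is at its fold limit, so I'll use a smaller tilt (10°).

Run:
```python
from h import *
G=np.array([.412,.1855,.163]);z=tool(-1.5,10).apply([0,0,1])
go(G+z*(.019-.04),-1.5,10)
```

```text
t5.3 xyz [-0.0031, 0.0148, 0.0346] rot [-0.068, 0.269, 0.0002] rows>= 2.2
```

carry_out:
  plan:
    - {"rot": [-0.03,0.1,0],"xyz": [-0.001,0.007,0.01],"grip": 60}
    - {"rot": [-0.068,0.2,0],"xyz": [-0.003,0.015,0.02],"grip": 60}
    - {"rot": [-0.068,0.269,0],"xyz": [-0.003,0.015,0.035],"grip": 60}
    - {"rot": [-0.068,0.269,0],"xyz": [-0.003,0.015,0.035],"grip": 60}
    - {"rot": [-0.068,0.269,0],"xyz": [-0.003,0.015,0.035],"grip": 60}

```text
clock: 5.68
tool_pos: [0.4133, 0.1848, 0.1832]
eef_rot: [0.018, 0.996, -0.0, 0.088]
contact_force: [0.8, 0.0, 0.5]
opening: 0.762
finger_force: 0.0
```

Run:
```python
from h import *
G=np.array([.412,.1855,.163]);z=tool(-1.5,10).apply([0,0,1])
go(G+z*.019,-1.5,10);s=r.get_state();print(s['q'],s['tool_pos'])
```

```text
t5.7 xyz [0.0049, 0.0006, 0.0387] rot [0.0014, 0.0026, -0.0092] rows>= 0.9
[-0.22837113  0.5783511  -0.56333174  2.26071026  1.08404767  0.46976474
 -0.16462785] [0.41329324 0.18478759 0.18324816]
```

carry_out:
  plan:
    - {"rot": [0,0,-0.009],"xyz": [0.005,0,0.02],"grip": 60}
    - {"rot": [0,0,-0.009],"xyz": [0.005,0,0.039],"grip": 60}
    - {"rot": [0,0,-0.009],"xyz": [0.005,0,0.039],"grip": 120}
    - {"rot": [0,0,-0.009],"xyz": [0.005,0,0.039],"grip": 255}
    - {"rot": [0,0,-0.009],"xyz": [0.005,0,0.039],"grip": 255}
    - {"rot": [0,0,-0.009],"xyz": [0.005,0,0.039],"grip": 255}
    - {"rot": [0,0,-0.009],"xyz": [0.005,0,0.039],"grip": 255}
    - {"rot": [0,0,-0.009],"xyz": [0.005,0,0.039],"grip": 255}

```text
clock: 6.35
tool_pos: [0.4109, 0.187, 0.145]
eef_rot: [0.008, 0.996, -0.0, 0.089]
contact_force: [-0.2, -0.3, -0.7]
opening: 0.336
finger_force: 0.0
```

carry_out:
  plan:
    - {"rot": [0,0,0],"xyz": [0,0,0],"grip": 255}
    - {"rot": [0,0,0],"xyz": [0,0,0],"grip": 255}
    - {"rot": [0,0,0],"xyz": [0,0,0],"grip": 255}

```text
clock: 6.6
tool_pos: [0.4106, 0.1854, 0.1443]
eef_rot: [0.009, 0.996, -0.002, 0.088]
contact_force: [-1.1, -3.5, 2.2]
opening: 0.263
finger_force: 50.0
```

```bash
cat > arc.py <<'E'
from h import *
import sys
s=r.get_state();print(s['tool_pos'],s['opening'],s['finger_force'],s['contact_force'])
g=np.radians(-1.5);H=np.array([.511+.1*np.cos(g),.183+.1*np.sin(g),.059])
C=R.from_quat(s['eef_rot']);T=s['tool_pos'];P=T-C.apply([0,0,.019])
rad=np.hypot(np.linalg.norm((P-H)[:2]),P[2]-H[2]);u=np.array([np.cos(g),np.sin(g),0]);a0=np.arctan2(P[2]-H[2],-(P-H)@u);print(rad,a0)
n=int(sys.argv[2]);p=float(sys.argv[3])
for i,a in enumerate(np.linspace(a0,float(sys.argv[1]),n+1)[1:]):
    X=H-u*rad*np.cos(a)+np.array([0,0,rad*np.sin(a)])
    D=R.from_rotvec([0,np.radians(p)*(i+1)/n,0])
    print(round(a,2),(C.inv().apply(X-P)+D.apply([0,0,.019])-[0,0,.019]).round(3).tolist(),D.as_rotvec().round(3)[1])
E
python3 arc.py 1.57 16 25
```

```text
[0.41055661 0.18539511 0.14434269] 0.2634442523147947 49.99363001435995 [-1.09700021 -3.50772679  2.15500956]
0.22882723671661545 0.4720383074567084
0.54 [-0.009, 0.0, -0.012] 0.027
0.61 [-0.02, 0.0, -0.024] 0.055
0.68 [-0.031, -0.0, -0.034] 0.082
0.75 [-0.042, -0.0, -0.044] 0.109
0.82 [-0.055, -0.0, -0.053] 0.136
0.88 [-0.067, -0.0, -0.062] 0.164
0.95 [-0.081, -0.001, -0.069] 0.191
1.02 [-0.095, -0.001, -0.075] 0.218
1.09 [-0.109, -0.001, -0.081] 0.245
1.16 [-0.124, -0.001, -0.085] 0.273
1.23 [-0.139, -0.001, -0.088] 0.3
1.3 [-0.154, -0.001, -0.091] 0.327
1.36 [-0.169, -0.001, -0.092] 0.355
1.43 [-0.184, -0.001, -0.092] 0.382
1.5 [-0.199, -0.002, -0.091] 0.409
1.57 [-0.214, -0.002, -0.089] 0.436
```

carry_out:
  plan:
    - {"rot": [0,0.027,0],"xyz": [-0.009,0,-0.012],"grip": 255}
    - {"rot": [0,0.055,0],"xyz": [-0.02,0,-0.024],"grip": 255}
    - {"rot": [0,0.082,0],"xyz": [-0.031,0,-0.034],"grip": 255}
    - {"rot": [0,0.109,0],"xyz": [-0.042,0,-0.044],"grip": 255}
    - {"rot": [0,0.136,0],"xyz": [-0.055,0,-0.053],"grip": 255}
    - {"rot": [0,0.164,0],"xyz": [-0.067,0,-0.062],"grip": 255}
    - {"rot": [0,0.191,0],"xyz": [-0.081,-0.001,-0.069],"grip": 255}
    - {"rot": [0,0.218,0],"xyz": [-0.095,-0.001,-0.075],"grip": 255}

```text
clock: 7.27
tool_pos: [0.4888, 0.1827, 0.2341]
eef_rot: [0.008, 1.0, -0.001, -0.025]
contact_force: [-2.8, -3.6, -6.3]
opening: 0.266
finger_force: 50.0
```

```bash
python3 arc.py 1.57 8 12
```

```text
[0.48883143 0.18268327 0.23410123] 0.26636234637041184 50.01800402998924 [-2.79564499 -3.57234682 -6.25409526]
0.22882151127238137 1.0125176844519306
1.08 [-0.013, 0.001, -0.009] 0.026
1.15 [-0.026, 0.001, -0.016] 0.052
1.22 [-0.04, 0.0, -0.023] 0.079
1.29 [-0.055, 0.0, -0.029] 0.105
1.36 [-0.07, 0.0, -0.033] 0.131
1.43 [-0.085, -0.0, -0.037] 0.157
1.5 [-0.1, -0.0, -0.04] 0.183
1.57 [-0.115, -0.0, -0.041] 0.209
```

Held this time. I'll continue to upright.

carry_out:
  plan:
    - {"rot": [0,0.026,0],"xyz": [-0.013,0,-0.009],"grip": 255}
    - {"rot": [0,0.052,0],"xyz": [-0.026,0,-0.016],"grip": 255}
    - {"rot": [0,0.079,0],"xyz": [-0.04,0,-0.023],"grip": 255}
    - {"rot": [0,0.105,0],"xyz": [-0.055,0,-0.029],"grip": 255}
    - {"rot": [0,0.131,0],"xyz": [-0.07,0,-0.033],"grip": 255}
    - {"rot": [0,0.157,0],"xyz": [-0.085,0,-0.037],"grip": 255}
    - {"rot": [0,0.183,0],"xyz": [-0.1,0,-0.04],"grip": 255}
    - {"rot": [0,0.209,0],"xyz": [-0.115,0,-0.041],"grip": 255}

```text
clock: 7.93
tool_pos: [0.6064, 0.1787, 0.2698]
eef_rot: [0.009, 0.992, -0.003, -0.129]
contact_force: [-4.6, -7.9, 1.0]
opening: 0.268
finger_force: 50.0
```

carry_out:
  plan:
    - {"rot": [0,0,0],"xyz": [0,0,0],"grip": 255}
    - {"rot": [0,0,0],"xyz": [0,0,0],"grip": 255}

```text
clock: 8.1
tool_pos: [0.6089, 0.1787, 0.2697]
eef_rot: [0.01, 0.992, -0.002, -0.126]
contact_force: [-0.1, -8.0, 0.5]
opening: 0.267
finger_force: 50.0
```

```bash
python3 arc.py 1.57 1 0; python3 -c "
from h import *
print(r.get_state()['q'])"
```

```text
[0.60888436 0.17869936 0.26972895] 0.2670136325001022 49.97982772998512 [-0.05569262 -8.04731387  0.47656333]
0.22915150074199137 1.5825508619191289
1.57 [0.003, 0.002, 0.001] 0.0
[ 0.02444577  0.89469497 -0.80809041  1.21385553  0.45668679  1.46702811
  0.82379173]
```

carry_out:
  plan:
    - {"rot": [0,0,0],"xyz": [0,0,0],"grip": 80}
    - {"rot": [0,0,0],"xyz": [0,0,0],"grip": 60}
    - {"rot": [0,0,0],"xyz": [0,0,0],"grip": 60}
    - {"rot": [0,0,0],"xyz": [0,0,0],"grip": 60}
    - {"rot": [0,0,0],"xyz": [0,0,0],"grip": 60}
    - {"rot": [0,0,0],"xyz": [0,0,-0.015],"grip": 60}
    - {"rot": [0,0,0],"xyz": [0,0,-0.04],"grip": 60}
    - {"rot": [0,0,0],"xyz": [0,0,-0.07],"grip": 60}

```text
clock: 8.77
tool_pos: [0.6242, 0.1821, 0.3383]
eef_rot: [0.007, 0.992, 0.0, -0.127]
contact_force: [1.1, -0.2, 0.4]
opening: 0.764
finger_force: 0.0
```

carry_out:
  plan:
    - {"rot": [0,0,0],"xyz": [0,0,-0.015],"grip": 60}
    - {"rot": [0,-0.1,0],"xyz": [0.03,0,-0.03],"grip": 60}
    - {"rot": [0,-0.2,0],"xyz": [0.06,0,-0.03],"grip": 0}
    - {"rot": [0,-0.254,0],"xyz": [0.09,0,-0.03],"grip": 0}
    - {"rot": [0,-0.254,0],"xyz": [0.11,0,-0.03],"grip": 0}

```text
clock: 9.18
tool_pos: [0.5205, 0.1857, 0.3966]
eef_rot: [0.005, 1.0, -0.0, 0.003]
contact_force: [-0.4, 0.3, 0.4]
opening: 0.964
finger_force: 0.0
```

Run:
```python
from h import *
a=snap('scene');b=snap('top')
s=r.get_state();print(s['tool_pos'],s['q'],s['opening'])
o=np.hstack([cv2.resize(a[65:260,135:385],None,fx=1.8,fy=1.8,interpolation=2),np.zeros((351,350,3),np.uint8)])
o[:,450:]=cv2.resize(b[145:246,150:350],(350,351//2*1+2))[:1] if 0 else 0
o[:177,450:]=cv2.resize(b[145:246,150:350],(350,177));cv2.imwrite('pics/c3.png',o[:,:,::-1])
go([.600,-.288,.3],-10)
```

```text
[0.52232545 0.18543078 0.39747238] [ 0.08883754  0.537138   -0.88713503  1.52170396  0.43056945  1.28298825
  0.70898039] 1.003146741696834
t9.3 xyz [-0.0822, -0.4725, 0.0981] rot [0.0002, 0.0055, 0.1638] rows>= 11.7
```

View pics/c3.png

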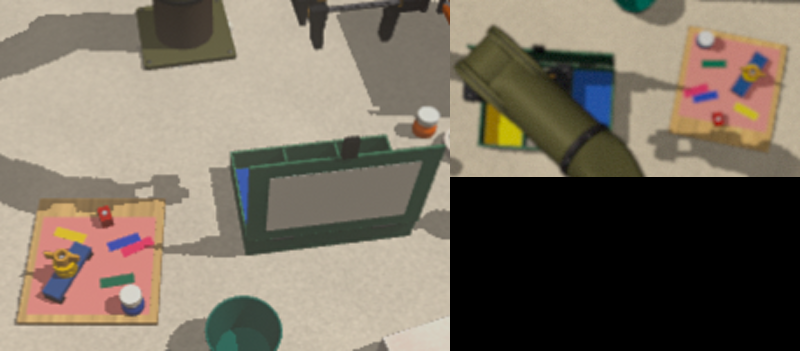

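The lid stands upright. In the scene crop the tab is at (350,147), and the board stack is untouched. Next I'll find the wing and bar directions.

Run:
```python
from h import *
W=onz('scene',[(160.25,205.5),(178.5,207.25),(169,207.5)],.080);print(W.round(3)); d=W[1]-W[0];print('wing dir',np.degrees(np.arctan2(d[1],d[0])),np.linalg.norm(d),W[:2].mean(0))
t=cv2.imread('pics/top0.png');h=cv2.cvtColor(t,cv2.COLOR_BGR2HSV)
k=cv2.inRange(h,(18,120,90),(35,255,255));k[:, :305]=0;k[:,345:]=0;k[:170]=0;k[196:]=0
ys,xs=np.nonzero(k);print('gold',len(xs),xs.mean(),ys.mean(),onz('top',[(xs.mean(),ys.mean())],.075))
k=cv2.inRange(h,(100,120,40),(125,255,160));k[:, :308]=0;k[:,340:]=0;k[:168]=0;k[206:]=0
c=max(cv2.findContours(cv2.morphologyEx(k,cv2.MORPH_CLOSE,np.ones((9,9))),0,1)[0],key=cv2.contourArea);q=cv2.boxPoints(cv2.minAreaRect(c));W=onz('top',q,.036);print('bar',W.mean(0),[(np.linalg.norm(v).round(3),np.degrees(np.arctan2(v[1],v[0])).round(1)) for v in(W[1]-W[0],W[2]-W[1])])
go([.600,-.288,.3],0)
```

```text
[[ 0.594 -0.312  0.08 ]
 [ 0.61  -0.258  0.08 ]
 [ 0.606 -0.286  0.08 ]]
wing dir 73.73181666003086 0.05665916925828924 [ 0.60171923 -0.28488348  0.08      ]
gold 125 328.52 183.464 [[ 0.61032312 -0.31095025  0.075     ]]
bar [ 0.57022669 -0.26635749  0.036     ] [(np.float64(0.031), np.float64(-25.9)), (np.float64(0.025), np.float64(-115.4))]
t9.3 xyz [-0.0822, -0.4725, 0.0981] rot [-0.0003, 0.0055, -0.0107] rows>= 11.7
```

Run:
```python
from h import *
print('teal foot',onz('scene',[(411,191)],.0),onz('top',[(126,172)],.2)); print('orange',onz('scene',[(371,137)],.0),'tub',onz('top',[(255,138)],.09),'pink',onz('top',[(375,176)],.2))
go([.601,-.287,.2],74)
```

```text
teal foot [[0.63088014 0.49709196 0.        ]] [[0.6186772  0.46601073 0.2       ]]
orange [[0.37950361 0.44497687 0.        ]] tub [[ 0.7845887  -0.01289097  0.09      ]] pink [[ 0.62601415 -0.46376186  0.2       ]]
t9.3 xyz [-0.0827, -0.4715, 0.1981] rot [-0.0038, 0.0045, -1.3023] rows>= 12.4
```

carry_out:
  plan:
    - {"rot": [0,0,-0.08],"xyz": [-0.005,-0.03,0],"grip": 0}
    - {"rot": [0,0,-0.16],"xyz": [-0.01,-0.06,0],"grip": 0}
    - {"rot": [0,0,-0.24],"xyz": [-0.015,-0.09,0],"grip": 0}
    - {"rot": [0,0,-0.32],"xyz": [-0.02,-0.12,0],"grip": 0}
    - {"rot": [0,0,-0.4],"xyz": [-0.025,-0.15,0.01],"grip": 0}
    - {"rot": [0,0,-0.48],"xyz": [-0.03,-0.18,0.02],"grip": 0}
    - {"rot": [0,0,-0.56],"xyz": [-0.035,-0.21,0.03],"grip": 0}
    - {"rot": [0,0,-0.65],"xyz": [-0.04,-0.24,0.05],"grip": 0}
  squeeze: 25

```text
clock: 9.95
tool_pos: [0.564, -0.0582, 0.3459]
eef_rot: [-0.313, 0.95, -0.001, 0.003]
contact_force: [0.8, -0.3, -0.5]
opening: 1.0
finger_force: 0.0
```

Run:
```python
from h import *
go([.601,-.287,.2],74)
```

```text
t9.9 xyz [0.1071, -0.2055, 0.146] rot [-0.0052, 0.0048, -0.6553] rows>= 6.6
```

carry_out:
  plan:
    - {"rot": [0,0,-0.09],"xyz": [0.015,-0.029,0.02],"grip": 0}
    - {"rot": [0,0,-0.18],"xyz": [0.03,-0.058,0.04],"grip": 0}
    - {"rot": [0,0,-0.27],"xyz": [0.045,-0.087,0.06],"grip": 0}
    - {"rot": [0,0,-0.36],"xyz": [0.06,-0.116,0.08],"grip": 0}
    - {"rot": [0,0,-0.45],"xyz": [0.075,-0.145,0.1],"grip": 0}
    - {"rot": [0,0,-0.54],"xyz": [0.09,-0.174,0.12],"grip": 0}
    - {"rot": [0,0,-0.655],"xyz": [0.107,-0.2055,0.146],"grip": 0}
    - {"rot": [0,0,-0.655],"xyz": [0.107,-0.2055,0.146],"grip": 0}

```text
clock: 10.62
tool_pos: [0.595, -0.2956, 0.1914]
eef_rot: [-0.597, 0.802, 0.001, -0.003]
contact_force: [-1.4, -1.4, -0.7]
opening: 1.0
finger_force: 0.0
```

carry_out:
  plan:
    - {"rot": [0,0,0],"xyz": [0,0,0],"grip": 0}
    - {"rot": [0,0,0],"xyz": [0,0,0],"grip": 0}

```text
clock: 10.78
tool_pos: [0.5984, -0.285, 0.1988]
eef_rot: [-0.6, 0.8, -0.0, 0.002]
contact_force: [-0.7, 0.3, -0.1]
opening: 1.0
finger_force: 0.0
```

Run:
```python
from h import *
a=snap('scene','s4.png');
cv2.imwrite('pics/c4.png',cv2.resize(a[150:260,120:240],None,fx=4,fy=4,interpolation=2)[:,:,::-1])
go([.601,-.287,.067],74);print(r.get_state()['q'])
```

```text
t10.8 xyz [0.0027, -0.0023, 0.133] rot [-0.004, 0.0028, -0.0021] rows>= 3.2
[ 0.87202982  0.99204336 -1.10061504  1.45936403  0.90535513  1.2442972
  2.52725278]
```

View pics/c4.png

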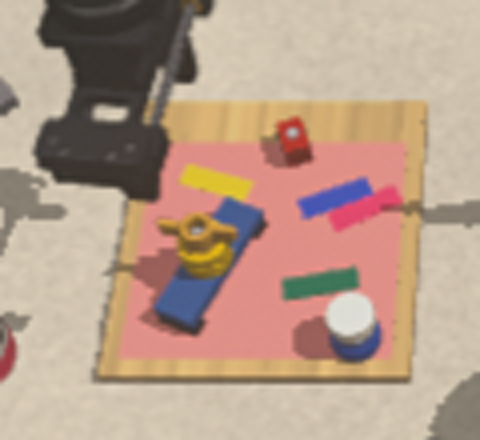

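The gripper hangs over the stack (nut at crop (197,232)), aligned across the wings. I'll descend and grip the hub.

carry_out:
  plan:
    - {"rot": [0,0,0],"xyz": [0.003,-0.002,0.03],"grip": 0}
    - {"rot": [0,0,0],"xyz": [0.003,-0.002,0.06],"grip": 0}
    - {"rot": [0,0,0],"xyz": [0.003,-0.002,0.09],"grip": 0}
    - {"rot": [0,0,0],"xyz": [0.003,-0.002,0.115],"grip": 0}
    - {"rot": [0,0,0],"xyz": [0.003,-0.002,0.131],"grip": 40}
    - {"rot": [0,0,0],"xyz": [0.003,-0.002,0.131],"grip": 80}
    - {"rot": [0,0,0],"xyz": [0.003,-0.002,0.131],"grip": 80}
    - {"rot": [0,0,0],"xyz": [0.003,-0.002,0.131],"grip": 80}

```text
clock: 11.5
tool_pos: [0.6011, -0.2884, 0.0706]
eef_rot: [-0.601, 0.799, -0.002, 0.003]
contact_force: [0.6, -0.8, 0.5]
opening: 0.718
finger_force: 0.0
```

Run:
```python
from h import *
a=snap('scene','s4.png');b=snap('top')
o=np.hstack([cv2.resize(a[160:250,130:230],None,fx=4,fy=4,interpolation=2),cv2.resize(b[155:245,270:360],None,fx=4,fy=4,interpolation=2)])
cv2.imwrite('pics/c5.png',o[:,:,::-1])
go([.601,-.287,.067],74);print(r.get_state()['opening'],r.get_state()['contact_force'])
```

```text
t11.6 xyz [-0.0018, 0.0005, 0.0036] rot [-0.0064, 0.0012, -0.0029] rows>= 0.1
0.6896812187420086 [ 0.70517173 -0.11725944  0.29709168]
```

View pics/c5.png

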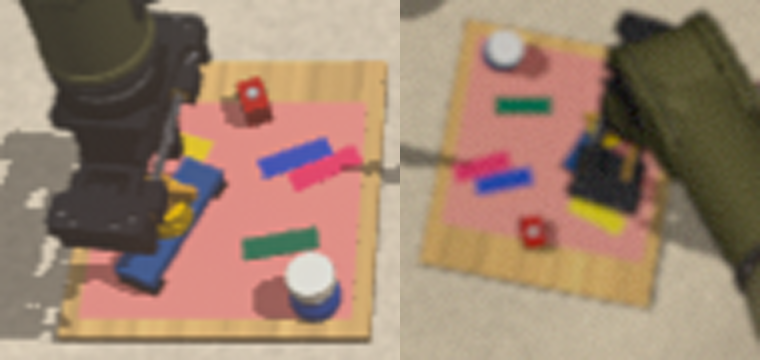

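The scene view shows the nut at about (180,190) sitting between the fingers. Closing.

carry_out:
  plan:
    - {"rot": [0,0,0],"xyz": [-0.001,0,0.003],"grip": 255}
    - {"rot": [0,0,0],"xyz": [-0.001,0,0.003],"grip": 255}
    - {"rot": [0,0,0],"xyz": [-0.001,0,0.003],"grip": 255}
    - {"rot": [0,0,0],"xyz": [-0.001,0,0.003],"grip": 255}
    - {"rot": [0,0,0],"xyz": [-0.001,0,0.003],"grip": 255}
    - {"rot": [0,0,0],"xyz": [-0.001,0,0.003],"grip": 255}
    - {"rot": [0,0,0],"xyz": [-0.001,0,0.003],"grip": 255}
    - {"rot": [0,0,0],"xyz": [-0.001,0,0.003],"grip": 255}

```text
clock: 12.27
tool_pos: [0.5998, -0.2881, 0.0654]
eef_rot: [-0.601, 0.8, -0.001, 0.001]
contact_force: [1.1, -0.5, 0.3]
opening: 0.294
finger_force: 25.0
```

carry_out:
  plan:
    - {"rot": [0,0,0],"xyz": [0,0,-0.01],"grip": 255}
    - {"rot": [0,0,0],"xyz": [0,0,-0.025],"grip": 255}
    - {"rot": [0,0,0],"xyz": [0,0,-0.04],"grip": 255}
    - {"rot": [0,0,0],"xyz": [0,0,-0.06],"grip": 255}
    - {"rot": [0,0,0],"xyz": [0,0,-0.08],"grip": 255}
    - {"rot": [0,0,0],"xyz": [0,0,-0.1],"grip": 255}
    - {"rot": [0,0,0],"xyz": [0,0,-0.12],"grip": 255}
    - {"rot": [0,0,0],"xyz": [0,0,-0.13],"grip": 255}

```text
clock: 12.93
tool_pos: [0.6008, -0.2876, 0.2]
eef_rot: [-0.601, 0.799, -0.003, 0.003]
contact_force: [1.1, -1.1, -0.2]
opening: 0.294
finger_force: 25.0
```

```bash
cat >> h.py <<'E'
g0=np.radians(-1.5)
def box(x,y,z):
    return [.511+x*np.cos(g0)-y*np.sin(g0), .183+x*np.sin(g0)+y*np.cos(g0), z]
E
python3 - <<'E'
from h import *
go(box(-.065,.1,.2),88.5);print(r.get_state()['q'])
a=snap('scene');h=cv2.cvtColor(a,cv2.COLOR_RGB2HSV)
cv2.imwrite('pics/s5.png',a[:,:,::-1])
k=cv2.inRange(h,(18,150,110),(32,255,255))[205:240,155:190];ys,xs=np.nonzero(k);print(len(xs),xs.mean()+155,ys.mean()+205)
E
```

```text
t12.9 xyz [-0.5074, 0.3053, -0.0017] rot [-0.0083, 0.0006, -0.2556] rows>= 14.2
[ 0.87325264  0.99356893 -1.09900827  1.45280766  0.90807723  1.24386598
  2.53298896]
129 170.73643410852713 211.91472868217053
```

Run:
```python
from h import *
go([.47,-.12,.2],80);go([.44,.03,.2],88.5);go(box(-.065,.1,.2),88.5)
```

```text
t13.0 xyz [-0.1245, 0.1729, -0.0007] rot [-0.0098, 0.0011, -0.1075] rows>= 5.1
t13.0 xyz [-0.2602, 0.2434, -0.0011] rot [-0.0099, 0.0004, -0.2559] rows>= 8.5
t13.0 xyz [-0.5072, 0.306, -0.0013] rot [-0.0099, 0.0004, -0.2559] rows>= 14.2
```

carry_out:
  plan:
    - {"rot": [0,0,0],"xyz": [-0.015,0.021,0],"grip": 255}
    - {"rot": [0,0,0],"xyz": [-0.033,0.046,0],"grip": 255}
    - {"rot": [0,0,0],"xyz": [-0.051,0.071,0],"grip": 255}
    - {"rot": [0,0,0],"xyz": [-0.069,0.096,0],"grip": 255}
    - {"rot": [0,0,0],"xyz": [-0.087,0.121,0],"grip": 255}
    - {"rot": [0,0,0],"xyz": [-0.105,0.147,0],"grip": 255}
    - {"rot": [0,0,0],"xyz": [-0.125,0.172,0],"grip": 255}
    - {"rot": [0,0,0],"xyz": [-0.152,0.187,0],"grip": 255}

```text
clock: 13.65
tool_pos: [0.4586, -0.0905, 0.1945]
eef_rot: [-0.6, 0.8, -0.001, -0.001]
contact_force: [0.1, 0.5, 0.3]
opening: 0.288
finger_force: 25.0
```

carry_out:
  plan:
    - {"rot": [0,0,0],"xyz": [-0.027,0.014,0],"grip": 255}
    - {"rot": [0,0,0],"xyz": [-0.054,0.028,0],"grip": 255}
    - {"rot": [0,0,0],"xyz": [-0.081,0.042,0],"grip": 255}
    - {"rot": [0,0,0],"xyz": [-0.108,0.056,0],"grip": 255}
    - {"rot": [0,0,0],"xyz": [-0.137,0.063,0],"grip": 255}
    - {"rot": [0,0,0],"xyz": [-0.166,0.071,0],"grip": 255}
    - {"rot": [0,0,0],"xyz": [-0.195,0.078,0],"grip": 255}
    - {"rot": [0,0,0],"xyz": [-0.224,0.086,0],"grip": 255}

```text
clock: 14.32
tool_pos: [0.4415, 0.1503, 0.1949]
eef_rot: [-0.601, 0.799, -0.001, 0.001]
contact_force: [0.3, 0.0, -0.8]
opening: 0.299
finger_force: 25.0
```

Run:
```python
from h import *
go(box(-.065,.1,.1),88.5);go(box(-.065,.1,.03),88.5);s=r.get_state();print(s['q'],s['tool_pos'],s['opening'])
```

```text
t14.3 xyz [-0.131, 0.0308, 0.0948] rot [-0.0031, 0.0001, -0.2557] rows>= 3.9
t14.3 xyz [-0.1309, 0.0311, 0.1648] rot [-0.0031, 0.0001, -0.2557] rows>= 5.1
[ 0.21333303  0.77358273 -1.0961232   2.05525538  0.91271724  0.90730615
  1.45401819] [0.44154217 0.15032039 0.19486885] 0.29868278545472243
```

carry_out:
  plan:
    - {"rot": [0,0,-0.06],"xyz": [-0.028,0.007,0],"grip": 255}
    - {"rot": [0,0,-0.12],"xyz": [-0.056,0.014,0],"grip": 255}
    - {"rot": [0,0,-0.18],"xyz": [-0.084,0.021,0.01],"grip": 255}
    - {"rot": [0,0,-0.256],"xyz": [-0.11,0.027,0.03],"grip": 255}
    - {"rot": [0,0,-0.256],"xyz": [-0.131,0.031,0.06],"grip": 255}
    - {"rot": [0,0,-0.256],"xyz": [-0.131,0.031,0.09],"grip": 255}
    - {"rot": [0,0,-0.256],"xyz": [-0.131,0.031,0.1],"grip": 255}
    - {"rot": [0,0,-0.256],"xyz": [-0.131,0.031,0.1],"grip": 255}

```text
clock: 14.98
tool_pos: [0.4475, 0.2816, 0.0925]
eef_rot: [-0.698, 0.716, -0.001, -0.002]
contact_force: [-0.4, -0.1, -0.6]
opening: 0.292
finger_force: 25.0
```

Run:
```python
from h import *
go(box(-.065,.1,.02),88.5);s=r.get_state();print(s['q'],s['tool_pos'],s['opening'])
```

```text
t15.0 xyz [-0.0034, -0.0011, 0.0725] rot [0.0007, -0.0043, 0.0006] rows>= 1.7
[-0.10401767  0.99539041 -0.99198463  1.94619936  1.12042444  0.8978948
  1.40301559] [0.44748291 0.28164634 0.0925213 ] 0.292102758543818
```

carry_out:
  plan:
    - {"rot": [0,0,0],"xyz": [-0.003,-0.001,0.03],"grip": 255}
    - {"rot": [0,0,0],"xyz": [-0.003,-0.001,0.055],"grip": 255}
    - {"rot": [0,0,0],"xyz": [-0.003,-0.001,0.073],"grip": 255}
    - {"rot": [0,0,0],"xyz": [-0.003,-0.001,0.073],"grip": 255}
    - {"rot": [0,0,0],"xyz": [-0.003,-0.001,0.073],"grip": 120}
    - {"rot": [0,0,0],"xyz": [-0.003,-0.001,0.073],"grip": 120}
    - {"rot": [0,0,0],"xyz": [-0.003,-0.001,0.073],"grip": 120}
    - {"rot": [0,0,0],"xyz": [-0.003,-0.001,0.073],"grip": 120}

```text
clock: 15.65
tool_pos: [0.4609, 0.2848, 0.0239]
eef_rot: [-0.695, 0.719, -0.008, 0.007]
contact_force: [20.2, 0.2, -12.0]
opening: 0.526
finger_force: 9.4
```

carry_out:
  plan:
    - {"rot": [0,0,0],"xyz": [0,0,-0.02],"grip": 120}
    - {"rot": [0,0,0],"xyz": [0,0,-0.05],"grip": 120}
    - {"rot": [0,0,0],"xyz": [0,0,-0.08],"grip": 120}
    - {"rot": [0,0,0],"xyz": [0,0,-0.11],"grip": 0}
    - {"rot": [0,0,0],"xyz": [0,0,-0.14],"grip": 0}
    - {"rot": [0,0,0],"xyz": [0,0,-0.17],"grip": 0}
    - {"rot": [0,0,0],"xyz": [0,0,-0.17],"grip": 0}

```text
clock: 16.23
tool_pos: [0.4506, 0.2897, 0.1999]
eef_rot: [-0.698, 0.716, -0.001, 0.007]
contact_force: [0.4, -0.0, 0.7]
opening: 0.806
finger_force: 0.0
```

Run:
```python
from h import *
a=snap('scene','s6.png');b=snap('top','t6.png')
s=r.get_state();print(s['q'],s['tool_pos'],s['opening'])
for img,n,(x0,x1,y0,y1) in((a,'scene',(155,190,190,235)),):
    h=cv2.cvtColor(img,cv2.COLOR_RGB2HSV);k=cv2.inRange(h,(18,150,110),(32,255,255))[y0:y1,x0:x1];ys,xs=np.nonzero(k);print(len(xs),xs.mean()+x0,ys.mean()+y0)
h=cv2.cvtColor(a,cv2.COLOR_RGB2HSV);k=cv2.inRange(h,(105,90,50),(122,255,190))
for c in cv2.findContours(k[195:240,150:192].copy(),0,1)[0]:
    if cv2.contourArea(c)>15:
        q=cv2.boxPoints(cv2.minAreaRect(c))+[150,195];W=onz('scene',q,.036);print(cv2.contourArea(c),W.mean(0).round(3),[(np.linalg.norm(v).round(3),np.degrees(np.arctan2(v[1],v[0])).round(1)) for v in(W[1]-W[0],W[2]-W[1])])
o=np.hstack([cv2.resize(a[160:250,130:230],None,fx=4,fy=4,interpolation=2),cv2.resize(b[155:245,160:250],None,fx=4,fy=4,interpolation=2)])
cv2.imwrite('pics/c6.png',o[:,:,::-1])
```

```text
[-0.0487493   0.85449691 -1.10768719  1.86989157  0.91468274  1.02669071
  1.55962796] [0.44995076 0.28690167 0.19489888] 0.9013551848588525
218 171.8256880733945 205.03669724770643
89.5 [ 0.632 -0.304  0.036] [(np.float64(0.044), np.float64(146.0)), (np.float64(0.033), np.float64(45.5))]
52.5 [ 0.574 -0.266  0.036] [(np.float64(0.035), np.float64(150.1)), (np.float64(0.032), np.float64(48.1))]
```

View pics/c6.png

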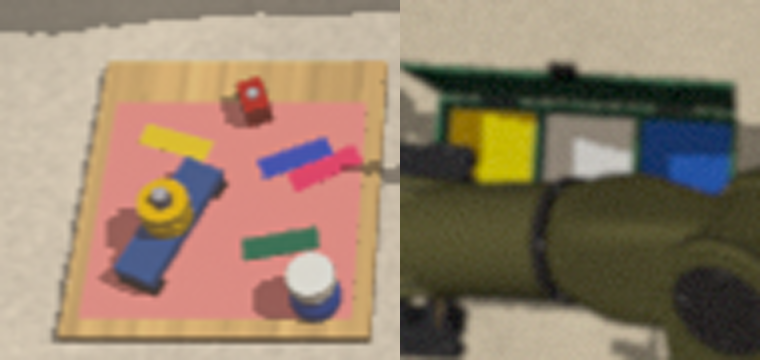

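The nut is off the stud, and the top spacer and stud tip show at crop (165,200). The arm hides the yellow bin for now. The bar's long axis points to about 147°. I'll plan the return in chained legs.

```bash
cat >> h.py <<'E'
def chain(*wps):
    # wps: (X,yaw,rows[,pitch]); each leg relative to previous commanded pose
    s=r.get_state();C=R.from_quat(s['eef_rot']);P=np.array(s['tool_pos'])
    print('t%.1f'%s['clock'],P.round(4),'open %.3f F %s'%(s['opening'],s['contact_force'].round(1)))
    for w in wps:
        T=tool(w[1],w[3] if len(w)>3 else 0);d=C.inv().apply(np.array(w[0])-P);v=(C.inv()*T).as_rotvec();n=w[2]
        print('--',n); [print((v*i/n).round(3).tolist(),(d*i/n).round(3).tolist()) for i in range(1,n+1)]
        P=np.array(w[0]);C=T
E
python3 - <<'E'
from h import *
chain(([.44,.06,.2],48,8),([.49,-.14,.2],8,8),([.6,-.288,.12],-32.5,8))
E
```

```text
t16.3 [0.45   0.2869 0.1949] open 0.901 F [-0.  -0.2 -0.7]
-- 8
[-0.001, 0.001, 0.088] [0.028, 0.0, -0.001]
[-0.001, 0.001, 0.177] [0.057, 0.001, -0.001]
[-0.002, 0.002, 0.265] [0.085, 0.001, -0.002]
[-0.003, 0.002, 0.353] [0.114, 0.002, -0.003]
[-0.004, 0.003, 0.442] [0.142, 0.002, -0.004]
[-0.004, 0.004, 0.53] [0.17, 0.003, -0.004]
[-0.005, 0.004, 0.619] [0.199, 0.003, -0.005]
[-0.006, 0.005, 0.707] [0.227, 0.004, -0.006]
-- 8
[0.0, 0.0, 0.087] [0.014, -0.021, 0.0]
[0.0, 0.0, 0.175] [0.029, -0.043, 0.0]
[0.0, 0.0, 0.262] [0.043, -0.064, 0.0]
[0.0, 0.0, 0.349] [0.058, -0.085, 0.0]
[0.0, 0.0, 0.436] [0.072, -0.107, 0.0]
[0.0, 0.0, 0.524] [0.086, -0.128, 0.0]
[0.0, 0.0, 0.611] [0.101, -0.15, 0.0]
[0.0, 0.0, 0.698] [0.115, -0.171, 0.0]
-- 8
[0.0, 0.0, 0.088] [-0.011, -0.02, 0.01]
[0.0, 0.0, 0.177] [-0.022, -0.04, 0.02]
[0.0, 0.0, 0.265] [-0.033, -0.061, 0.03]
[0.0, 0.0, 0.353] [-0.044, -0.081, 0.04]
[0.0, 0.0, 0.442] [-0.055, -0.101, 0.05]
[0.0, 0.0, 0.53] [-0.066, -0.121, 0.06]
[0.0, 0.0, 0.619] [-0.077, -0.142, 0.07]
[0.0, 0.0, 0.707] [-0.088, -0.162, 0.08]
```

carry_out:
  plan:
    - {"rot": [0,0,0.088],"xyz": [0.028,0,0],"grip": 0}
    - {"rot": [0,0,0.177],"xyz": [0.057,0.001,0],"grip": 0}
    - {"rot": [0,0,0.265],"xyz": [0.085,0.001,-0.002],"grip": 0}
    - {"rot": [0,0,0.353],"xyz": [0.114,0.002,-0.003],"grip": 0}
    - {"rot": [0,0,0.442],"xyz": [0.142,0.002,-0.004],"grip": 0}
    - {"rot": [0,0,0.53],"xyz": [0.17,0.003,-0.004],"grip": 0}
    - {"rot": [0,0,0.619],"xyz": [0.199,0.003,-0.005],"grip": 0}
    - {"rot": [0,0,0.707],"xyz": [0.227,0.004,-0.006],"grip": 0}

```text
clock: 17.0
tool_pos: [0.4385, 0.0577, 0.1975]
eef_rot: [-0.405, 0.914, -0.001, 0.0]
contact_force: [0.1, 0.2, 0.6]
opening: 0.998
finger_force: 0.0
```

carry_out:
  plan:
    - {"rot": [0,0,0.087],"xyz": [0.014,-0.021,0],"grip": 0}
    - {"rot": [0,0,0.175],"xyz": [0.029,-0.043,0],"grip": 0}
    - {"rot": [0,0,0.262],"xyz": [0.043,-0.064,0],"grip": 0}
    - {"rot": [0,0,0.349],"xyz": [0.058,-0.085,0],"grip": 0}
    - {"rot": [0,0,0.436],"xyz": [0.072,-0.107,0],"grip": 0}
    - {"rot": [0,0,0.524],"xyz": [0.086,-0.128,0],"grip": 0}
    - {"rot": [0,0,0.611],"xyz": [0.101,-0.15,0],"grip": 0}
    - {"rot": [0,0,0.698],"xyz": [0.115,-0.171,0],"grip": 0}

```text
clock: 17.67
tool_pos: [0.4887, -0.1418, 0.1976]
eef_rot: [-0.068, 0.998, 0.0, 0.001]
contact_force: [0.4, -0.1, -0.2]
opening: 0.996
finger_force: 0.0
```

carry_out:
  plan:
    - {"rot": [0,0,0.088],"xyz": [-0.011,-0.02,0],"grip": 0}
    - {"rot": [0,0,0.177],"xyz": [-0.022,-0.04,0],"grip": 0}
    - {"rot": [0,0,0.265],"xyz": [-0.033,-0.061,0.01],"grip": 0}
    - {"rot": [0,0,0.353],"xyz": [-0.044,-0.081,0.02],"grip": 0}
    - {"rot": [0,0,0.442],"xyz": [-0.055,-0.101,0.03],"grip": 0}
    - {"rot": [0,0,0.53],"xyz": [-0.066,-0.121,0.04],"grip": 0}
    - {"rot": [0,0,0.619],"xyz": [-0.077,-0.142,0.06],"grip": 0}
    - {"rot": [0,0,0.707],"xyz": [-0.088,-0.162,0.08],"grip": 0}

```text
clock: 18.33
tool_pos: [0.5996, -0.2893, 0.1175]
eef_rot: [0.282, 0.959, 0.0, 0.001]
contact_force: [0.2, -0.6, 0.6]
opening: 0.999
finger_force: 0.0
```

carry_out:
  plan:
    - {"rot": [0,0,0],"xyz": [0,0,0],"grip": 0}
    - {"rot": [0,0,0],"xyz": [0,0,0],"grip": 0}
    - {"rot": [0,0,0],"xyz": [0,0,0],"grip": 0}

```text
clock: 18.58
tool_pos: [0.5991, -0.2871, 0.1183]
eef_rot: [0.279, 0.96, 0.001, 0.001]
contact_force: [0.3, 0.3, 0.7]
opening: 0.999
finger_force: 0.0
```

Run:
```python
from h import *
go([.6,-.288,.053],-32.5);s=r.get_state();print(s['q'],s['tool_pos'])
b=snap('top','t7.png');h=cv2.cvtColor(b,cv2.COLOR_RGB2HSV)
cv2.imwrite('pics/c7.png',cv2.resize(b[150:250,155:355],None,fx=4,fy=4,interpolation=2)[:,:,::-1])
```

```text
t18.6 xyz [-0.0012, -0.0005, 0.0653] rot [0.0027, 0.0008, 0.0019] rows>= 1.6
[ 0.68383246  0.94620783 -0.60622783  1.52133621  0.64095085  0.87794446
  0.86022754] [ 0.5990843  -0.28705001  0.11825265]
```

View pics/c7.png

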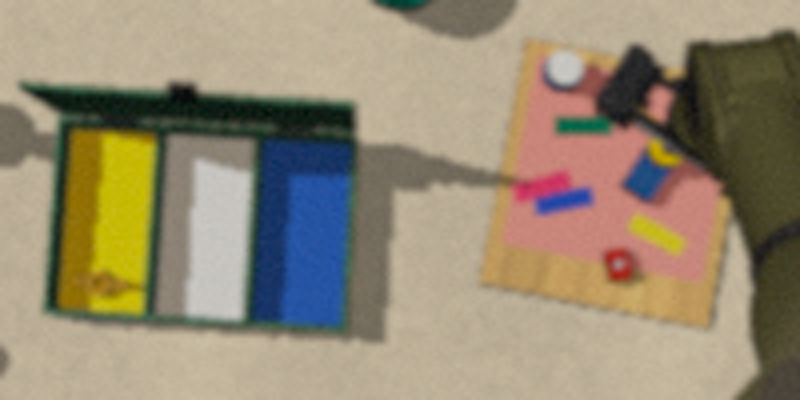

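The nut lies in the yellow bin (crop (105,283)), clear of the others. Now spacer 2.

carry_out:
  plan:
    - {"rot": [0,0,0],"xyz": [-0.001,0,0.015],"grip": 70}
    - {"rot": [0,0,0],"xyz": [-0.001,0,0.03],"grip": 70}
    - {"rot": [0,0,0],"xyz": [-0.001,0,0.045],"grip": 70}
    - {"rot": [0,0,0],"xyz": [-0.001,0,0.058],"grip": 70}
    - {"rot": [0,0,0],"xyz": [-0.001,0,0.065],"grip": 100}
    - {"rot": [0,0,0],"xyz": [-0.001,0,0.065],"grip": 100}
    - {"rot": [0,0,0],"xyz": [-0.001,0,0.065],"grip": 100}
    - {"rot": [0,0,0],"xyz": [-0.001,0,0.065],"grip": 100}
  squeeze: 20

```text
clock: 19.3
tool_pos: [0.6013, -0.2889, 0.0537]
eef_rot: [0.28, 0.96, 0.001, 0.002]
contact_force: [1.5, 0.2, -0.2]
opening: 0.61
finger_force: 0.0
```

Run:
```python
from h import *
go([.6,-.288,.053],-32.5);s=r.get_state();print(s['opening'],s['tool_pos'],s['contact_force'])
```

```text
t19.3 xyz [0.0016, 0.0001, 0.0007] rot [0.0023, 0.0034, -0.0001] rows>= 0.0
0.6096925908975366 [ 0.60128064 -0.2888794   0.05371191] [ 1.49613279  0.17402494 -0.17606288]
```

carry_out:
  plan:
    - {"rot": [0,0,0],"xyz": [0.001,0,0],"grip": 255}
    - {"rot": [0,0,0],"xyz": [0.001,0,0],"grip": 255}
    - {"rot": [0,0,0],"xyz": [0.001,0,0],"grip": 255}
    - {"rot": [0,0,0],"xyz": [0.001,0,0],"grip": 255}
    - {"rot": [0,0,0],"xyz": [0.001,0,0],"grip": 255}
    - {"rot": [0,0,0],"xyz": [0.001,0,-0.008],"grip": 255}
    - {"rot": [0,0,0],"xyz": [0.001,0,-0.02],"grip": 255}
    - {"rot": [0,0,0],"xyz": [0.001,0,-0.035],"grip": 255}

```text
clock: 19.97
tool_pos: [0.5992, -0.2882, 0.0887]
eef_rot: [0.28, 0.96, 0.001, 0.001]
contact_force: [-0.4, 0.1, -0.4]
opening: 0.435
finger_force: 20.0
```

carry_out:
  plan:
    - {"rot": [0,0,0],"xyz": [0,0,-0.02],"grip": 255}
    - {"rot": [0,0,0],"xyz": [0,0,-0.04],"grip": 255}
    - {"rot": [0,0,0],"xyz": [0,0,-0.06],"grip": 255}
    - {"rot": [0,0,0],"xyz": [0,0,-0.08],"grip": 255}
    - {"rot": [0,0,0],"xyz": [0,0,-0.1],"grip": 255}
    - {"rot": [0,0,0],"xyz": [0,0,-0.11],"grip": 255}

```text
clock: 20.47
tool_pos: [0.6008, -0.2886, 0.2026]
eef_rot: [0.28, 0.96, 0.0, 0.004]
contact_force: [0.4, -0.0, 0.7]
opening: 0.442
finger_force: 20.0
```

Run:
```python
from h import *
a=snap('scene','s8.png');cv2.imwrite('pics/c8.png',cv2.resize(a[150:250,120:240],None,fx=4,fy=4,interpolation=2)[:,:,::-1])
chain(([.49,-.08,.2],-15,8),(box(-.015,.06,.2),-1.5,8),(box(-.015,.1,.1),-1.5,6))
```

```text
t20.5 [ 0.6015 -0.2887  0.2034] open 0.440 F [0.6 0.1 0.2]
-- 8
[0.0, 0.001, -0.038] [0.026, 0.015, 0.0]
[0.001, 0.002, -0.076] [0.052, 0.029, 0.0]
[0.001, 0.004, -0.115] [0.077, 0.044, 0.001]
[0.001, 0.005, -0.153] [0.103, 0.058, 0.001]
[0.001, 0.006, -0.191] [0.129, 0.073, 0.001]
[0.002, 0.007, -0.229] [0.155, 0.087, 0.001]
[0.002, 0.009, -0.268] [0.18, 0.102, 0.002]
[0.002, 0.01, -0.306] [0.206, 0.116, 0.002]
-- 8
[0.0, 0.0, -0.029] [0.01, 0.039, 0.0]
[0.0, 0.0, -0.059] [0.019, 0.079, 0.0]
[0.0, 0.0, -0.088] [0.029, 0.118, 0.0]
[0.0, 0.0, -0.118] [0.038, 0.157, 0.0]
[0.0, 0.0, -0.147] [0.048, 0.196, 0.0]
[0.0, 0.0, -0.177] [0.057, 0.236, 0.0]
[0.0, 0.0, -0.206] [0.067, 0.275, 0.0]
[0.0, 0.0, -0.236] [0.076, 0.314, 0.0]
-- 6
[0.0, 0.0, 0.0] [-0.0, 0.007, 0.017]
[0.0, 0.0, 0.0] [-0.0, 0.013, 0.033]
[0.0, 0.0, 0.0] [-0.0, 0.02, 0.05]
[0.0, 0.0, 0.0] [-0.0, 0.027, 0.067]
[0.0, 0.0, 0.0] [-0.0, 0.033, 0.083]
[0.0, 0.0, 0.0] [-0.0, 0.04, 0.1]
```

View pics/c8.png

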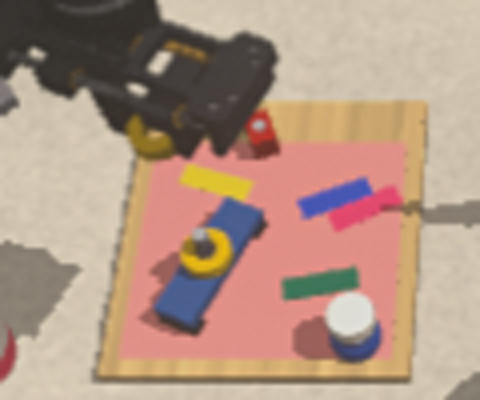

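One spacer is held (crop (150,135)) and the other is still on the stud (crop (205,250)). Carrying it to the yellow bin.

carry_out:
  plan:
    - {"rot": [0,0,-0.038],"xyz": [0.026,0.015,0],"grip": 255}
    - {"rot": [0,0,-0.076],"xyz": [0.052,0.029,0],"grip": 255}
    - {"rot": [0,0,-0.115],"xyz": [0.077,0.044,0],"grip": 255}
    - {"rot": [0,0,-0.153],"xyz": [0.103,0.058,0],"grip": 255}
    - {"rot": [0,0,-0.191],"xyz": [0.129,0.073,0],"grip": 255}
    - {"rot": [0,0.005,-0.229],"xyz": [0.155,0.087,0],"grip": 255}
    - {"rot": [0,0.005,-0.268],"xyz": [0.18,0.102,0],"grip": 255}
    - {"rot": [0,0.005,-0.306],"xyz": [0.206,0.116,0],"grip": 255}

```text
clock: 21.18
tool_pos: [0.4871, -0.0789, 0.1979]
eef_rot: [0.13, 0.992, 0.001, -0.001]
contact_force: [0.9, 0.1, 0.1]
opening: 0.443
finger_force: 20.0
```

carry_out:
  plan:
    - {"rot": [0,0,-0.029],"xyz": [0.01,0.036,0],"grip": 255}
    - {"rot": [0,0,-0.059],"xyz": [0.019,0.073,0],"grip": 255}
    - {"rot": [0,0,-0.088],"xyz": [0.029,0.111,0],"grip": 255}
    - {"rot": [0,0,-0.118],"xyz": [0.038,0.149,0],"grip": 255}
    - {"rot": [0,0,-0.147],"xyz": [0.048,0.187,0],"grip": 255}
    - {"rot": [0,0,-0.177],"xyz": [0.057,0.225,0],"grip": 255}
    - {"rot": [0,0,-0.206],"xyz": [0.067,0.263,0],"grip": 255}
    - {"rot": [0,0,-0.236],"xyz": [0.076,0.3,0],"grip": 255}

```text
clock: 21.85
tool_pos: [0.4915, 0.2314, 0.1985]
eef_rot: [0.012, 1.0, 0.001, -0.001]
contact_force: [1.0, -0.3, -0.1]
opening: 0.438
finger_force: 20.0
```

carry_out:
  plan:
    - {"rot": [0,0,0],"xyz": [0,0.02,0.01],"grip": 255}
    - {"rot": [0,0,0],"xyz": [0,0.035,0.03],"grip": 255}
    - {"rot": [0,0,0],"xyz": [0,0.045,0.055],"grip": 255}
    - {"rot": [0,0,0],"xyz": [0,0.052,0.08],"grip": 255}
    - {"rot": [0,0,0],"xyz": [0,0.053,0.1],"grip": 255}
    - {"rot": [0,0,0],"xyz": [0,0.053,0.1],"grip": 255}
    - {"rot": [0,0,0],"xyz": [0,0.053,0.1],"grip": 255}

```text
clock: 22.43
tool_pos: [0.4926, 0.2822, 0.098]
eef_rot: [0.012, 1.0, 0.0, -0.002]
contact_force: [0.6, 0.0, 0.7]
opening: 0.439
finger_force: 20.0
```

Run:
```python
from h import *
go(box(-.012,.1,.022),-1.5);s=r.get_state();print(s['opening'],s['finger_force'],s['tool_pos'],s['contact_force'])
```

```text
t22.4 xyz [-0.0092, 0.0013, 0.076] rot [0.0002, -0.0035, 0.0013] rows>= 1.8
0.43895635711219644 19.999674337450415 [0.49263647 0.28215067 0.09802866] [0.5863662  0.01966372 0.74562302]
```

carry_out:
  plan:
    - {"rot": [0,0,0],"xyz": [-0.009,0.001,0.025],"grip": 255}
    - {"rot": [0,0,0],"xyz": [-0.009,0.001,0.05],"grip": 255}
    - {"rot": [0,0,0],"xyz": [-0.009,0.001,0.07],"grip": 255}
    - {"rot": [0,0,0],"xyz": [-0.009,0.001,0.082],"grip": 255}
    - {"rot": [0,0,0],"xyz": [-0.009,0.001,0.082],"grip": 255}
    - {"rot": [0,0,0],"xyz": [-0.009,0.001,0.082],"grip": 118}
    - {"rot": [0,0,0],"xyz": [-0.009,0.001,0.082],"grip": 118}
    - {"rot": [0,0,0],"xyz": [-0.009,0.001,0.082],"grip": 118}

```text
clock: 23.1
tool_pos: [0.5031, 0.2844, 0.0183]
eef_rot: [0.013, 1.0, 0.002, 0.0]
contact_force: [0.2, -0.0, -0.1]
opening: 0.534
finger_force: 0.0
```

carry_out:
  plan:
    - {"rot": [0,0,0],"xyz": [0,0,0],"grip": 118}
    - {"rot": [0,0,0],"xyz": [0,0,-0.02],"grip": 118}
    - {"rot": [0,0,0],"xyz": [0,0,-0.05],"grip": 118}
    - {"rot": [0,0,0],"xyz": [0,0,-0.08],"grip": 118}
    - {"rot": [0,0,0],"xyz": [0,0,-0.11],"grip": 0}
    - {"rot": [0,0,0],"xyz": [0,0,-0.14],"grip": 0}
    - {"rot": [0,0,0],"xyz": [0,0,-0.17],"grip": 0}
    - {"rot": [0,0,0],"xyz": [0,0,-0.18],"grip": 0}

```text
clock: 23.77
tool_pos: [0.5038, 0.2851, 0.2016]
eef_rot: [0.013, 1.0, 0.003, 0.002]
contact_force: [1.1, 1.0, 0.2]
opening: 0.815
finger_force: 0.0
```

Run:
```python
from h import *
chain(([.49,-.01,.2],-10,8),([.6,-.288,.14],-32.5,8),([.6,-.288,.032],-32.5,5))
```

```text
t23.8 [0.5038 0.2851 0.2016] open 0.815 F [1.1 1.  0.2]
-- 8
[0.001, 0.0, 0.019] [0.001, -0.037, -0.0]
[0.002, 0.001, 0.037] [0.002, -0.074, -0.0]
[0.003, 0.001, 0.056] [0.002, -0.111, -0.0]
[0.004, 0.002, 0.075] [0.003, -0.148, -0.0]
[0.004, 0.002, 0.093] [0.004, -0.185, -0.0]
[0.005, 0.003, 0.112] [0.005, -0.222, -0.0]
[0.006, 0.003, 0.131] [0.006, -0.258, -0.0]
[0.007, 0.004, 0.149] [0.006, -0.295, -0.0]
-- 8
[0.0, 0.0, 0.049] [-0.02, -0.032, 0.008]
[0.0, 0.0, 0.098] [-0.039, -0.064, 0.015]
[0.0, 0.0, 0.147] [-0.059, -0.096, 0.022]
[0.0, 0.0, 0.196] [-0.078, -0.127, 0.03]
[0.0, 0.0, 0.245] [-0.098, -0.159, 0.038]
[0.0, 0.0, 0.295] [-0.117, -0.191, 0.045]
[0.0, 0.0, 0.344] [-0.137, -0.223, 0.052]
[0.0, 0.0, 0.393] [-0.157, -0.255, 0.06]
-- 5
[0.0, 0.0, 0.0] [0.0, 0.0, 0.022]
[0.0, 0.0, 0.0] [0.0, 0.0, 0.043]
[0.0, 0.0, 0.0] [0.0, 0.0, 0.065]
[0.0, 0.0, 0.0] [0.0, 0.0, 0.086]
[0.0, 0.0, 0.0] [0.0, 0.0, 0.108]
```

carry_out:
  plan:
    - {"rot": [0,0,0.019],"xyz": [0.001,-0.032,0],"grip": 0}
    - {"rot": [0,0,0.037],"xyz": [0.002,-0.07,0],"grip": 0}
    - {"rot": [0,0,0.056],"xyz": [0.002,-0.108,0],"grip": 0}
    - {"rot": [0,0,0.075],"xyz": [0.003,-0.146,0],"grip": 0}
    - {"rot": [0,0,0.093],"xyz": [0.004,-0.184,0],"grip": 0}
    - {"rot": [0,0,0.112],"xyz": [0.005,-0.222,0],"grip": 0}
    - {"rot": [0,0,0.131],"xyz": [0.006,-0.259,0],"grip": 0}
    - {"rot": [0.005,0.003,0.149],"xyz": [0.006,-0.295,0],"grip": 0}

```text
clock: 24.43
tool_pos: [0.488, -0.0138, 0.196]
eef_rot: [0.088, 0.996, -0.002, -0.003]
contact_force: [1.5, 0.2, 0.3]
opening: 1.006
finger_force: 0.0
```

carry_out:
  plan:
    - {"rot": [0,0,0.049],"xyz": [-0.02,-0.032,0.008],"grip": 0}
    - {"rot": [0,0,0.098],"xyz": [-0.039,-0.064,0.015],"grip": 0}
    - {"rot": [0,0,0.147],"xyz": [-0.059,-0.096,0.022],"grip": 0}
    - {"rot": [0,0,0.196],"xyz": [-0.078,-0.127,0.03],"grip": 0}
    - {"rot": [0,0,0.245],"xyz": [-0.098,-0.159,0.038],"grip": 0}
    - {"rot": [0,0,0.295],"xyz": [-0.117,-0.191,0.045],"grip": 0}
    - {"rot": [0,0,0.344],"xyz": [-0.137,-0.223,0.052],"grip": 0}
    - {"rot": [0,0,0.393],"xyz": [-0.157,-0.255,0.06],"grip": 0}

```text
clock: 25.1
tool_pos: [0.5991, -0.2919, 0.1358]
eef_rot: [0.281, 0.96, -0.002, -0.002]
contact_force: [2.2, 0.5, 1.2]
opening: 1.0
finger_force: 0.0
```

carry_out:
  plan:
    - {"rot": [0,0,0],"xyz": [0,0,0],"grip": 70}
    - {"rot": [0,0,0],"xyz": [0,0,0],"grip": 70}
    - {"rot": [0,0,0],"xyz": [0,0,0],"grip": 70}

```text
clock: 25.35
tool_pos: [0.5988, -0.2886, 0.136]
eef_rot: [0.279, 0.96, -0.001, -0.003]
contact_force: [0.0, 0.1, 0.4]
opening: 0.796
finger_force: 0.0
```

Run:
```python
from h import *
go([.6,-.288,.034],-32.5)
b=snap('top','t9.png');h=cv2.cvtColor(b,cv2.COLOR_RGB2HSV)
cv2.imwrite('pics/c9.png',cv2.resize(b[150:250,155:355],None,fx=4,fy=4,interpolation=2)[:,:,::-1])
red=cv2.inRange(h,(0,150,60),(6,255,200));red|=cv2.inRange(h,(174,150,60),(180,255,200));red[:,:268]=0;red[:,350:]=0;red[:155]=0;red[240:]=0
for c in cv2.findContours(red,0,1)[0]:
    if cv2.contourArea(c)>3: m=c.reshape(-1,2).mean(0);print('red',m,cv2.contourArea(c),onz('top',[m],.037))
```

```text
t25.4 xyz [-0.0011, 0.0016, 0.102] rot [-0.0038, -0.0041, 0.0011] rows>= 2.4
red [309.44444444 215.5       ] 27.0 [[ 0.48282761 -0.24066707  0.037     ]]
```

The stop has been knocked aside; it's now near (0.483, -0.241). Continuing with spacer 1.

carry_out:
  plan:
    - {"rot": [0,0,0],"xyz": [-0.001,0.001,0.025],"grip": 80}
    - {"rot": [0,0,0],"xyz": [-0.001,0.001,0.05],"grip": 80}
    - {"rot": [0,0,0],"xyz": [-0.001,0.001,0.075],"grip": 80}
    - {"rot": [0,0,0],"xyz": [-0.001,0.001,0.09],"grip": 100}
    - {"rot": [0,0,0],"xyz": [-0.001,0.001,0.098],"grip": 100}
    - {"rot": [0,0,0],"xyz": [-0.001,0.001,0.098],"grip": 100}
    - {"rot": [0,0,0],"xyz": [-0.001,0.001,0.098],"grip": 255}
    - {"rot": [0,0,0],"xyz": [-0.001,0.001,0.098],"grip": 255}

```text
clock: 26.07
tool_pos: [0.6013, -0.2897, 0.0399]
eef_rot: [0.28, 0.96, -0.002, -0.001]
contact_force: [-0.1, 0.2, 0.2]
opening: 0.479
finger_force: 0.0
```

carry_out:
  plan:
    - {"rot": [0,0,0],"xyz": [0,0,0],"grip": 255}
    - {"rot": [0,0,0],"xyz": [0,0,0],"grip": 255}
    - {"rot": [0,0,0],"xyz": [0,0,0],"grip": 255}
    - {"rot": [0,0,0],"xyz": [0,0,0],"grip": 255}
    - {"rot": [0,0,0],"xyz": [0,0,-0.008],"grip": 255}
    - {"rot": [0,0,0],"xyz": [0,0,-0.02],"grip": 255}
    - {"rot": [0,0,0],"xyz": [0,0,-0.035],"grip": 255}
    - {"rot": [0,0,0],"xyz": [0,0,-0.05],"grip": 255}

```text
clock: 26.73
tool_pos: [0.6001, -0.2899, 0.0899]
eef_rot: [0.28, 0.96, -0.002, -0.002]
contact_force: [0.2, 0.5, 0.0]
opening: 0.441
finger_force: 20.0
```

carry_out:
  plan:
    - {"rot": [0,0,0],"xyz": [0,0,-0.02],"grip": 255}
    - {"rot": [0,0,0],"xyz": [0,0,-0.04],"grip": 255}
    - {"rot": [0,0,0],"xyz": [0,0,-0.06],"grip": 255}
    - {"rot": [0,0,0],"xyz": [0,0,-0.08],"grip": 255}
    - {"rot": [0,0,0],"xyz": [0,0,-0.1],"grip": 255}
    - {"rot": [0,0,0],"xyz": [0,0,-0.11],"grip": 255}

```text
clock: 27.23
tool_pos: [0.6017, -0.29, 0.2025]
eef_rot: [0.28, 0.96, -0.002, 0.0]
contact_force: [0.6, 0.4, -0.2]
opening: 0.445
finger_force: 20.0
```

Run:
```python
from h import *
chain(([.51,-.06,.2],-12,8),(box(.033,.06,.2),-1.5,8),(box(.033,.1,.1),-1.5,6))
```

```text
t27.2 [ 0.6017 -0.29    0.2025] open 0.445 F [ 0.6  0.4 -0.2]
-- 8
[-0.001, 0.0, -0.045] [0.025, 0.018, 0.0]
[-0.001, 0.0, -0.09] [0.05, 0.036, 0.0]
[-0.002, 0.0, -0.134] [0.075, 0.054, 0.001]
[-0.002, 0.0, -0.179] [0.101, 0.072, 0.001]
[-0.003, 0.0, -0.224] [0.126, 0.09, 0.001]
[-0.003, 0.001, -0.269] [0.151, 0.108, 0.001]
[-0.004, 0.001, -0.314] [0.176, 0.127, 0.001]
[-0.005, 0.001, -0.358] [0.201, 0.145, 0.002]
-- 8
[0.0, 0.0, -0.023] [0.004, 0.038, 0.0]
[0.0, 0.0, -0.046] [0.007, 0.076, 0.0]
[0.0, 0.0, -0.069] [0.011, 0.114, 0.0]
[0.0, 0.0, -0.092] [0.014, 0.151, 0.0]
[0.0, 0.0, -0.115] [0.018, 0.189, 0.0]
[0.0, 0.0, -0.137] [0.021, 0.227, 0.0]
[0.0, 0.0, -0.16] [0.025, 0.265, 0.0]
[0.0, 0.0, -0.183] [0.028, 0.303, 0.0]
-- 6
[0.0, 0.0, 0.0] [-0.0, 0.007, 0.017]
[0.0, 0.0, 0.0] [-0.0, 0.013, 0.033]
[0.0, 0.0, 0.0] [-0.0, 0.02, 0.05]
[0.0, 0.0, 0.0] [-0.0, 0.027, 0.067]
[0.0, 0.0, 0.0] [-0.0, 0.033, 0.083]
[0.0, 0.0, 0.0] [-0.0, 0.04, 0.1]
```

carry_out:
  plan:
    - {"rot": [0,0,-0.045],"xyz": [0.025,0.018,0],"grip": 255}
    - {"rot": [0,0,-0.09],"xyz": [0.05,0.036,0],"grip": 255}
    - {"rot": [0,0,-0.134],"xyz": [0.075,0.054,0],"grip": 255}
    - {"rot": [0,0,-0.179],"xyz": [0.101,0.072,0],"grip": 255}
    - {"rot": [0,0,-0.224],"xyz": [0.126,0.09,0],"grip": 255}
    - {"rot": [0,0,-0.269],"xyz": [0.151,0.108,0],"grip": 255}
    - {"rot": [-0.004,0,-0.314],"xyz": [0.176,0.127,0.001],"grip": 255}
    - {"rot": [-0.005,0,-0.358],"xyz": [0.201,0.145,0.002],"grip": 255}

```text
clock: 27.9
tool_pos: [0.5083, -0.0584, 0.1968]
eef_rot: [0.104, 0.995, 0.0, -0.001]
contact_force: [0.7, 0.6, 0.3]
opening: 0.445
finger_force: 20.0
```

carry_out:
  plan:
    - {"rot": [0,0,-0.023],"xyz": [0.004,0.038,0],"grip": 255}
    - {"rot": [0,0,-0.046],"xyz": [0.007,0.076,0],"grip": 255}
    - {"rot": [0,0,-0.069],"xyz": [0.011,0.114,0],"grip": 255}
    - {"rot": [0,0,-0.092],"xyz": [0.014,0.151,0],"grip": 255}
    - {"rot": [0,0,-0.115],"xyz": [0.018,0.189,0],"grip": 255}
    - {"rot": [0,0,-0.137],"xyz": [0.021,0.227,0],"grip": 255}
    - {"rot": [0,0,-0.16],"xyz": [0.025,0.265,0],"grip": 255}
    - {"rot": [0,0,-0.183],"xyz": [0.028,0.303,0],"grip": 255}

```text
clock: 28.57
tool_pos: [0.5446, 0.2443, 0.1973]
eef_rot: [0.013, 1.0, 0.0, -0.001]
contact_force: [0.8, -0.4, -0.7]
opening: 0.441
finger_force: 20.0
```

carry_out:
  plan:
    - {"rot": [0,0,0],"xyz": [0,0.017,0.01],"grip": 255}
    - {"rot": [0,0,0],"xyz": [0,0.028,0.03],"grip": 255}
    - {"rot": [0,0,0],"xyz": [0,0.036,0.055],"grip": 255}
    - {"rot": [0,0,0],"xyz": [0,0.04,0.08],"grip": 255}
    - {"rot": [0,0,0],"xyz": [0,0.04,0.1],"grip": 255}
    - {"rot": [0,0,0],"xyz": [0,0.04,0.1],"grip": 255}
    - {"rot": [0,0,0],"xyz": [0,0.04,0.1],"grip": 255}

```text
clock: 29.15
tool_pos: [0.5452, 0.2824, 0.0965]
eef_rot: [0.013, 1.0, 0.0, -0.002]
contact_force: [0.2, -0.6, 0.9]
opening: 0.444
finger_force: 20.0
```

Run:
```python
from h import *
go(box(.033,.1,.016),-1.5);s=r.get_state();print(s['opening'],s['finger_force'],s['tool_pos'],s['contact_force'])
```

```text
t29.1 xyz [-0.0018, -0.0003, 0.0805] rot [0.0002, -0.0044, -0.0002] rows>= 1.9
0.4437463868672206 19.9992153653875 [0.54520076 0.28242101 0.0965416 ] [ 0.20189108 -0.56168545  0.89041525]
```

carry_out:
  plan:
    - {"rot": [0,0,0],"xyz": [-0.003,0,0.025],"grip": 255}
    - {"rot": [0,0,0],"xyz": [-0.003,0,0.05],"grip": 255}
    - {"rot": [0,0,0],"xyz": [-0.003,0,0.07],"grip": 255}
    - {"rot": [0,0,0],"xyz": [-0.003,0,0.08],"grip": 255}
    - {"rot": [0,0,0],"xyz": [-0.003,0,0.08],"grip": 255}
    - {"rot": [0,0,0],"xyz": [-0.003,0,0.08],"grip": 118}
    - {"rot": [0,0,0],"xyz": [-0.003,0,0.08],"grip": 118}
    - {"rot": [0,0,0],"xyz": [-0.003,0,0.08],"grip": 118}

```text
clock: 29.82
tool_pos: [0.5493, 0.2841, 0.0185]
eef_rot: [0.013, 1.0, 0.002, -0.0]
contact_force: [0.4, 0.7, 0.4]
opening: 0.537
finger_force: 0.0
```

carry_out:
  plan:
    - {"rot": [0,0,0],"xyz": [0,0,0],"grip": 118}
    - {"rot": [0,0,0],"xyz": [0,0,-0.02],"grip": 118}
    - {"rot": [0,0,0],"xyz": [0,0,-0.05],"grip": 118}
    - {"rot": [0,0,0],"xyz": [0,0,-0.08],"grip": 118}
    - {"rot": [0,0,0],"xyz": [0,0,-0.11],"grip": 0}
    - {"rot": [0,0,0],"xyz": [0,0,-0.14],"grip": 0}
    - {"rot": [0,0,0],"xyz": [0,0,-0.17],"grip": 0}
    - {"rot": [0,0,0],"xyz": [0,0,-0.18],"grip": 0}

```text
clock: 30.48
tool_pos: [0.5504, 0.2848, 0.202]
eef_rot: [0.013, 1.0, 0.003, 0.002]
contact_force: [0.7, 0.6, 1.0]
opening: 0.814
finger_force: 0.0
```

Run:
```python
from h import *
chain(([.51,-.01,.2],-10,8),([.6,-.288,.14],-32.5,8))
```

```text
t30.5 [0.5504 0.2848 0.202 ] open 0.814 F [0.7 0.6 1. ]
-- 8
[0.001, 0.0, 0.019] [0.004, -0.037, -0.0]
[0.002, 0.001, 0.037] [0.008, -0.074, -0.0]
[0.003, 0.001, 0.056] [0.012, -0.111, -0.0]
[0.004, 0.001, 0.074] [0.016, -0.148, -0.0]
[0.004, 0.002, 0.093] [0.02, -0.185, -0.0]
[0.005, 0.002, 0.111] [0.024, -0.222, -0.0]
[0.006, 0.002, 0.13] [0.029, -0.259, -0.0]
[0.007, 0.002, 0.148] [0.033, -0.296, -0.0]
-- 8
[0.0, 0.0, 0.049] [-0.017, -0.032, 0.008]
[0.0, 0.0, 0.098] [-0.034, -0.065, 0.015]
[0.0, 0.0, 0.147] [-0.051, -0.097, 0.022]
[0.0, 0.0, 0.196] [-0.068, -0.129, 0.03]
[0.0, 0.0, 0.245] [-0.086, -0.161, 0.038]
[0.0, 0.0, 0.295] [-0.103, -0.194, 0.045]
[0.0, 0.0, 0.344] [-0.12, -0.226, 0.052]
[0.0, 0.0, 0.393] [-0.137, -0.258, 0.06]
```

carry_out:
  plan:
    - {"rot": [0,0,0.019],"xyz": [0.004,-0.032,0],"grip": 0}
    - {"rot": [0,0,0.037],"xyz": [0.008,-0.07,0],"grip": 0}
    - {"rot": [0,0,0.056],"xyz": [0.012,-0.108,0],"grip": 0}
    - {"rot": [0,0,0.074],"xyz": [0.016,-0.146,0],"grip": 0}
    - {"rot": [0,0,0.093],"xyz": [0.02,-0.184,0],"grip": 0}
    - {"rot": [0,0,0.111],"xyz": [0.024,-0.222,0],"grip": 0}
    - {"rot": [0,0,0.13],"xyz": [0.029,-0.259,0],"grip": 0}
    - {"rot": [0.005,0.002,0.148],"xyz": [0.033,-0.296,0],"grip": 0}

```text
clock: 31.15
tool_pos: [0.5071, -0.0143, 0.1961]
eef_rot: [0.088, 0.996, -0.002, -0.003]
contact_force: [-0.2, -0.4, -0.5]
opening: 0.996
finger_force: 0.0
```

carry_out:
  plan:
    - {"rot": [0,0,0.049],"xyz": [-0.017,-0.032,0.008],"grip": 0}
    - {"rot": [0,0,0.098],"xyz": [-0.034,-0.065,0.015],"grip": 0}
    - {"rot": [0,0,0.147],"xyz": [-0.051,-0.097,0.022],"grip": 0}
    - {"rot": [0,0,0.196],"xyz": [-0.068,-0.129,0.03],"grip": 0}
    - {"rot": [0,0,0.245],"xyz": [-0.086,-0.161,0.038],"grip": 0}
    - {"rot": [0,0,0.295],"xyz": [-0.103,-0.194,0.045],"grip": 0}
    - {"rot": [0,0,0.344],"xyz": [-0.12,-0.226,0.052],"grip": 0}
    - {"rot": [0,0,0.393],"xyz": [-0.137,-0.258,0.06],"grip": 0}

```text
clock: 31.82
tool_pos: [0.5979, -0.2921, 0.1361]
eef_rot: [0.281, 0.96, -0.002, -0.002]
contact_force: [-0.1, 0.7, 0.3]
opening: 1.002
finger_force: 0.0
```

carry_out:
  plan:
    - {"rot": [0,0,0],"xyz": [0,0,0],"grip": 40}
    - {"rot": [0,0,0],"xyz": [0,0,0],"grip": 40}
    - {"rot": [0,0,0],"xyz": [0,0,0],"grip": 40}

```text
clock: 32.07
tool_pos: [0.5977, -0.2889, 0.1362]
eef_rot: [0.279, 0.96, -0.001, -0.003]
contact_force: [0.4, -0.1, 0.8]
opening: 0.847
finger_force: 0.0
```

Run:
```python
from h import *
go([.6,-.288,.02],-32.5)
a=snap('scene','s10.png');b=snap('top','t10.png')
o=np.hstack([cv2.resize(a[160:250,130:230],None,fx=4,fy=4,interpolation=2),cv2.resize(b[155:245,160:250],None,fx=4,fy=4,interpolation=2)])
cv2.imwrite('pics/c10.png',o[:,:,::-1])
```

```text
t32.1 xyz [-0.002, 0.0025, 0.1162] rot [-0.0042, -0.0044, 0.001] rows>= 2.8
```

View pics/c10.png

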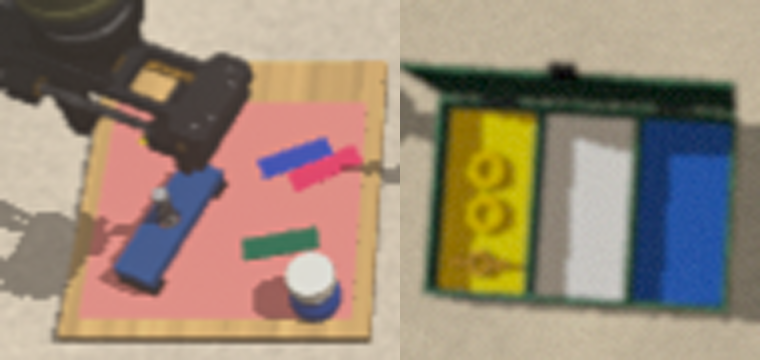

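The nut and both spacers sit flat in yellow (top crop (487,170), (490,215), (487,263)), and only the bar remains on the stud. Gripping the bar.

carry_out:
  plan:
    - {"rot": [0,0,0],"xyz": [-0.002,0.001,0.025],"grip": 80}
    - {"rot": [0,0,0],"xyz": [-0.002,0.001,0.05],"grip": 80}
    - {"rot": [0,0,0],"xyz": [-0.002,0.001,0.075],"grip": 80}
    - {"rot": [0,0,0],"xyz": [-0.002,0.001,0.095],"grip": 80}
    - {"rot": [0,0,0],"xyz": [-0.002,0.001,0.108],"grip": 80}
    - {"rot": [0,0,0],"xyz": [-0.002,0.001,0.114],"grip": 80}
    - {"rot": [0,0,0],"xyz": [-0.002,0.001,0.114],"grip": 80}
    - {"rot": [0,0,0],"xyz": [-0.002,0.001,0.114],"grip": 255}
  squeeze: 35

```text
clock: 32.83
tool_pos: [0.6003, -0.2902, 0.0234]
eef_rot: [0.28, 0.96, -0.002, -0.002]
contact_force: [0.6, -0.5, 0.2]
opening: 0.632
finger_force: 0.0
```

carry_out:
  plan:
    - {"rot": [0,0,0],"xyz": [0,0,0],"grip": 255}
    - {"rot": [0,0,0],"xyz": [0,0,0],"grip": 255}
    - {"rot": [0,0,0],"xyz": [0,0,0],"grip": 255}
    - {"rot": [0,0,0],"xyz": [0,0,0],"grip": 255}
    - {"rot": [0,0,0],"xyz": [0,0,0],"grip": 255}
    - {"rot": [0,0,0],"xyz": [0,0,0],"grip": 255}

```text
clock: 33.33
tool_pos: [0.6006, -0.2904, 0.0237]
eef_rot: [0.28, 0.96, -0.002, -0.001]
contact_force: [-0.7, 1.2, 5.3]
opening: 0.382
finger_force: 35.0
```

Run:
```python
from h import *
chain(([.6,-.288,.16],-32.5,8))
```

```text
t33.3 [ 0.6006 -0.2904  0.0237] open 0.382 F [-0.7  1.2  5.3]
-- 8
[-0.001, -0.0, -0.0] [0.0, 0.0, -0.017]
[-0.001, -0.0, -0.0] [0.0, 0.0, -0.034]
[-0.002, -0.001, -0.0] [0.001, 0.0, -0.051]
[-0.002, -0.001, -0.0] [0.001, 0.001, -0.068]
[-0.003, -0.001, -0.0] [0.001, 0.001, -0.085]
[-0.003, -0.001, -0.0] [0.001, 0.001, -0.102]
[-0.004, -0.001, -0.0] [0.002, 0.001, -0.119]
[-0.004, -0.001, -0.0] [0.002, 0.001, -0.136]
```

carry_out:
  plan:
    - {"rot": [0,0,0],"xyz": [0,0,-0.01],"grip": 255}
    - {"rot": [0,0,0],"xyz": [0,0,-0.025],"grip": 255}
    - {"rot": [0,0,0],"xyz": [0,0,-0.04],"grip": 255}
    - {"rot": [0,0,0],"xyz": [0,0,-0.06],"grip": 255}
    - {"rot": [0,0,0],"xyz": [0,0,-0.085],"grip": 255}
    - {"rot": [0,0,0],"xyz": [0,0,-0.11],"grip": 255}
    - {"rot": [0,0,0],"xyz": [0,0,-0.14],"grip": 255}
    - {"rot": [0,0,0],"xyz": [0,0,-0.16],"grip": 255}

```text
clock: 34.0
tool_pos: [0.6001, -0.2912, 0.1866]
eef_rot: [0.28, 0.96, -0.003, -0.001]
contact_force: [1.3, -0.6, -1.9]
opening: 0.383
finger_force: 35.0
```

Run:
```python
from h import *
chain(([.51,-.1,.18],-15,8),(box(0,-.1,.12),-1.5,8),(box(0,-.1,.03),-1.5,6))
```

```text
t34.0 [ 0.6001 -0.2912  0.1866] open 0.383 F [ 1.3 -0.6 -1.9]
-- 8
[-0.001, -0.0, -0.038] [0.022, 0.014, 0.001]
[-0.002, -0.001, -0.077] [0.045, 0.028, 0.002]
[-0.002, -0.001, -0.115] [0.067, 0.042, 0.002]
[-0.003, -0.001, -0.153] [0.089, 0.056, 0.003]
[-0.004, -0.001, -0.191] [0.112, 0.07, 0.004]
[-0.005, -0.002, -0.23] [0.134, 0.085, 0.005]
[-0.005, -0.002, -0.268] [0.156, 0.099, 0.005]
[-0.006, -0.002, -0.306] [0.179, 0.113, 0.006]
-- 8
[0.0, 0.0, -0.029] [0.006, 0.022, 0.008]
[0.0, 0.0, -0.059] [0.012, 0.044, 0.015]
[0.0, 0.0, -0.088] [0.018, 0.066, 0.022]
[0.0, 0.0, -0.118] [0.024, 0.088, 0.03]
[0.0, 0.0, -0.147] [0.031, 0.11, 0.038]
[0.0, 0.0, -0.177] [0.037, 0.132, 0.045]
[0.0, 0.0, -0.206] [0.043, 0.154, 0.052]
[0.0, 0.0, -0.236] [0.049, 0.176, 0.06]
-- 6
[0.0, 0.0, 0.0] [0.0, 0.0, 0.015]
[0.0, 0.0, 0.0] [0.0, 0.0, 0.03]
[0.0, 0.0, 0.0] [0.0, 0.0, 0.045]
[0.0, 0.0, 0.0] [0.0, 0.0, 0.06]
[0.0, 0.0, 0.0] [0.0, 0.0, 0.075]
[0.0, 0.0, 0.0] [0.0, 0.0, 0.09]
```

carry_out:
  plan:
    - {"rot": [0,0,-0.038],"xyz": [0.022,0.014,0],"grip": 255}
    - {"rot": [0,0,-0.077],"xyz": [0.045,0.028,0],"grip": 255}
    - {"rot": [0,0,-0.115],"xyz": [0.067,0.042,0],"grip": 255}
    - {"rot": [0,0,-0.153],"xyz": [0.089,0.056,0],"grip": 255}
    - {"rot": [0,0,-0.191],"xyz": [0.112,0.07,0],"grip": 255}
    - {"rot": [-0.005,0,-0.23],"xyz": [0.134,0.085,0],"grip": 255}
    - {"rot": [-0.005,0,-0.268],"xyz": [0.156,0.099,0],"grip": 255}
    - {"rot": [-0.006,0,-0.306],"xyz": [0.179,0.113,0.006],"grip": 255}

```text
clock: 34.67
tool_pos: [0.5097, -0.0991, 0.1784]
eef_rot: [0.13, 0.992, -0.0, -0.001]
contact_force: [0.6, 0.5, -1.8]
opening: 0.385
finger_force: 35.0
```

carry_out:
  plan:
    - {"rot": [0,0,-0.029],"xyz": [0.006,0.022,0],"grip": 255}
    - {"rot": [0,0,-0.059],"xyz": [0.012,0.044,0],"grip": 255}
    - {"rot": [0,0,-0.088],"xyz": [0.018,0.066,0],"grip": 255}
    - {"rot": [0,0,-0.118],"xyz": [0.024,0.088,0],"grip": 255}
    - {"rot": [0,0,-0.147],"xyz": [0.031,0.11,0.01],"grip": 255}
    - {"rot": [0,0,-0.177],"xyz": [0.037,0.132,0.02],"grip": 255}
    - {"rot": [0,0,-0.206],"xyz": [0.043,0.154,0.04],"grip": 255}
    - {"rot": [0,0,-0.236],"xyz": [0.049,0.176,0.06],"grip": 255}

```text
clock: 35.33
tool_pos: [0.5088, 0.0837, 0.118]
eef_rot: [0.013, 1.0, 0.0, -0.0]
contact_force: [0.8, -0.2, -1.6]
opening: 0.379
finger_force: 35.0
```

carry_out:
  plan:
    - {"rot": [0,0,0],"xyz": [0,0,0],"grip": 255}
    - {"rot": [0,0,0],"xyz": [0,0,0],"grip": 255}
    - {"rot": [0,0,0],"xyz": [0,0,0],"grip": 255}

```text
clock: 35.58
tool_pos: [0.5083, 0.0825, 0.1178]
eef_rot: [0.013, 1.0, 0.0, -0.001]
contact_force: [0.7, -0.0, -1.7]
opening: 0.379
finger_force: 35.0
```

Run:
```python
from h import *
s=r.get_state();print(s['opening'],s['finger_force'],s['tool_pos'],s['contact_force'])
go(box(0,-.1,.026),-1.5)
b=snap('top');h=cv2.cvtColor(b,cv2.COLOR_RGB2HSV)
red=cv2.inRange(h,(0,150,60),(6,255,200));red|=cv2.inRange(h,(174,150,60),(180,255,200));red[:,:268]=0;red[:,350:]=0;red[:155]=0;red[240:]=0
for c in cv2.findContours(red,0,1)[0]:
    if cv2.contourArea(c)>3: m=c.reshape(-1,2).mean(0);print('red',m,cv2.contourArea(c),onz('top',[m],.033))
cv2.imwrite('pics/c11.png',cv2.resize(b[150:250,155:355],None,fx=4,fy=4,interpolation=2)[:,:,::-1])
cv2.imwrite('pics/t11.png',b[:,:,::-1]);snap('scene','s11.png')
```

```text
0.3791301338941348 34.98624924570322 [0.50832163 0.08252556 0.1178008 ] [ 0.71446113 -0.03313718 -1.65446569]
t35.6 xyz [-0.0003, 0.0005, 0.0918] rot [0.0001, -0.0026, -0.0004] rows>= 2.2
red [309.64 215.2 ] 8.5 [[ 0.48430118 -0.24198469  0.033     ]]
```

carry_out:
  plan:
    - {"rot": [0,0,0],"xyz": [0,0,0.025],"grip": 255}
    - {"rot": [0,0,0],"xyz": [0,0,0.05],"grip": 255}
    - {"rot": [0,0,0],"xyz": [0,0,0.075],"grip": 255}
    - {"rot": [0,0,0],"xyz": [0,0,0.092],"grip": 255}
    - {"rot": [0,0,0],"xyz": [0,0,0.092],"grip": 255}
    - {"rot": [0,0,0],"xyz": [0,0,0.092],"grip": 125}
    - {"rot": [0,0,0],"xyz": [0,0,0.092],"grip": 125}
    - {"rot": [0,0,0],"xyz": [0,0,0.092],"grip": 125}

```text
clock: 36.35
tool_pos: [0.509, 0.0843, 0.0265]
eef_rot: [0.013, 1.0, 0.002, -0.0]
contact_force: [-0.6, 0.8, -0.5]
opening: 0.512
finger_force: 0.0
```

carry_out:
  plan:
    - {"rot": [0,0,0],"xyz": [0,0,0],"grip": 125}
    - {"rot": [0,0,0],"xyz": [0,0,0],"grip": 125}
    - {"rot": [0,0,0],"xyz": [0,0,-0.02],"grip": 125}
    - {"rot": [0,0,0],"xyz": [0,0,-0.05],"grip": 125}
    - {"rot": [0,0,0],"xyz": [0,0,-0.08],"grip": 125}
    - {"rot": [0,0,0],"xyz": [0,0,-0.11],"grip": 0}
    - {"rot": [0,0,0],"xyz": [0,0,-0.14],"grip": 0}
    - {"rot": [0,0,0],"xyz": [0,0,-0.16],"grip": 0}

```text
clock: 37.02
tool_pos: [0.5088, 0.0843, 0.1881]
eef_rot: [0.013, 1.0, 0.002, -0.0]
contact_force: [0.9, 0.3, -0.0]
opening: 0.715
finger_force: 0.0
```

Run:
```python
from h import *
for n,z in(('top',.037),('scene',.037)):
    b=snap(n);h=cv2.cvtColor(b,cv2.COLOR_RGB2HSV)
    red=cv2.inRange(h,(0,140,50),(7,255,230))|cv2.inRange(h,(176,140,50),(180,255,230))
    x0,x1,y0,y1=(268,350,155,240) if n=='top' else (140,235,172,250)
    m=np.zeros_like(red);m[y0:y1,x0:x1]=red[y0:y1,x0:x1]
    for c in cv2.findContours(m,0,1)[0]:
        if cv2.contourArea(c)>6:
            R_=cv2.minAreaRect(c);W=onz(n,cv2.boxPoints(R_),z)[:,:2];print(n,R_[0],cv2.contourArea(c),W.mean(0).round(3),[(np.linalg.norm(v).round(3),np.degrees(np.arctan2(v[1],v[0])).round()) for v in(W[1]-W[0],W[2]-W[1])])
    if n=='top':A=b
    else:B=b
o=np.hstack([cv2.resize(B[172:212,170:220],None,fx=8,fy=9,interpolation=2),cv2.resize(A[200:230,290:330],None,fx=9,fy=12,interpolation=2)])
cv2.imwrite('pics/c12.png',o[:,:,::-1]);print(o.shape)
```

```text
top (309.3000183105469, 215.1000213623047) 30.5 [ 0.484 -0.24 ] [(np.float64(0.024), np.float64(-62.0)), (np.float64(0.027), np.float64(-153.0))]
scene (184.88235473632812, 183.02943420410156) 31.5 [ 0.492 -0.238] [(np.float64(0.02), np.float64(97.0)), (np.float64(0.041), np.float64(7.0))]
(360, 760, 3)
```

View pics/c12.png

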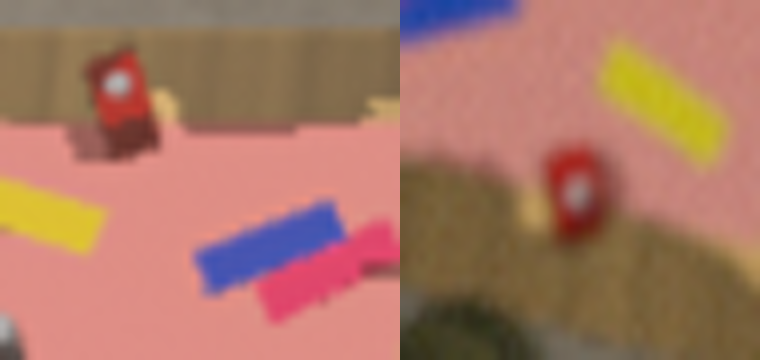

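The picture shows the stop near the board's near edge. Its top face in the scene crop has corners at about (88,68), (135,50), (152,112) and (100,125); in the top crop its centre is (575,192).

Run:
```python
from h import *
q=[(170+x/8,172+y/9) for x,y in((88,68),(135,50),(152,112),(100,125))]
W=onz('scene',q,.037)[:,:2];print(W.round(3),W.mean(0))
for i in range(4):
    v=W[(i+1)%4]-W[i];print(np.linalg.norm(v).round(3),np.degrees(np.arctan2(v[1],v[0])).round(1))
q=[(290+(x-400)/9,200+y/12) for x,y in((545,152),(592,143),(605,222),(558,243))]
W=onz('top',q,.037)[:,:2];print(W.round(3),W.mean(0))
for i in range(4):
    v=W[(i+1)%4]-W[i];print(np.linalg.norm(v).round(3),np.degrees(np.arctan2(v[1],v[0])).round(1))
print(onz('top',[(309.4,216)],.037),onz('scene',[(184.9,181.6)],.037))
chain(([.486,-.1,.17],0,6))
```

```text
[[ 0.476 -0.25 ]
 [ 0.472 -0.231]
 [ 0.501 -0.225]
 [ 0.503 -0.247]] [ 0.48783822 -0.23826338]
0.02 103.4
0.029 9.9
0.021 -84.7
0.027 -172.6
[[ 0.494 -0.227]
 [ 0.498 -0.248]
 [ 0.471 -0.254]
 [ 0.463 -0.233]] [ 0.48148949 -0.2406838 ]
0.021 -80.6
0.027 -167.0
0.022 109.7
0.031 11.5
[[ 0.48079982 -0.24050708  0.037     ]] [[ 0.48690638 -0.23801348  0.037     ]]
t37.1 [0.5102 0.0848 0.1885] open 0.800 F [ 0.6  0.2 -0.3]
-- 6
[0.001, 0.001, -0.004] [0.003, -0.031, 0.003]
[0.002, 0.001, -0.009] [0.006, -0.062, 0.006]
[0.002, 0.002, -0.013] [0.01, -0.093, 0.009]
[0.003, 0.002, -0.017] [0.013, -0.124, 0.012]
[0.004, 0.003, -0.021] [0.016, -0.155, 0.015]
[0.005, 0.003, -0.026] [0.019, -0.185, 0.018]
```

Run:
```python
from h import *
chain(([.485,-.239,.13],11,9),([.485,-.239,.018],11,5))
```

```text
t37.1 [0.5102 0.0848 0.1885] open 0.800 F [ 0.6  0.2 -0.3]
-- 9
[0.0, 0.0, -0.024] [0.002, -0.036, 0.006]
[0.001, 0.001, -0.048] [0.004, -0.072, 0.013]
[0.001, 0.001, -0.073] [0.006, -0.108, 0.019]
[0.002, 0.002, -0.097] [0.008, -0.144, 0.025]
[0.002, 0.002, -0.121] [0.009, -0.18, 0.032]
[0.003, 0.003, -0.145] [0.011, -0.216, 0.038]
[0.003, 0.003, -0.169] [0.013, -0.252, 0.044]
[0.004, 0.003, -0.194] [0.015, -0.289, 0.051]
[0.004, 0.004, -0.218] [0.017, -0.325, 0.057]
-- 5
[0.0, 0.0, 0.0] [0.0, 0.0, 0.022]
[0.0, 0.0, 0.0] [0.0, 0.0, 0.045]
[0.0, 0.0, 0.0] [0.0, 0.0, 0.067]
[0.0, 0.0, 0.0] [0.0, 0.0, 0.09]
[0.0, 0.0, 0.0] [0.0, 0.0, 0.112]
```

carry_out:
  plan:
    - {"rot": [0,0,-0.024],"xyz": [0.002,-0.034,0],"grip": 0}
    - {"rot": [0,0,-0.048],"xyz": [0.004,-0.07,0],"grip": 0}
    - {"rot": [0,0,-0.073],"xyz": [0.006,-0.106,0],"grip": 0}
    - {"rot": [0,0,-0.097],"xyz": [0.008,-0.142,0],"grip": 0}
    - {"rot": [0,0,-0.121],"xyz": [0.009,-0.178,0.01],"grip": 0}
    - {"rot": [0,0,-0.145],"xyz": [0.011,-0.214,0.02],"grip": 0}
    - {"rot": [0,0,-0.17],"xyz": [0.013,-0.25,0.03],"grip": 0}
    - {"rot": [0.004,0.003,-0.194],"xyz": [0.015,-0.287,0.04],"grip": 0}
  squeeze: 25

```text
clock: 37.78
tool_pos: [0.4847, -0.2043, 0.1431]
eef_rot: [-0.085, 0.996, -0.0, -0.004]
contact_force: [0.6, 0.7, 0.4]
opening: 1.0
finger_force: 0.0
```

carry_out:
  plan:
    - {"rot": [0,0,-0.024],"xyz": [-0.006,-0.037,0.017],"grip": 0}
    - {"rot": [0,0,-0.024],"xyz": [-0.006,-0.037,0.017],"grip": 60}
    - {"rot": [0,0,-0.024],"xyz": [-0.006,-0.037,0.017],"grip": 60}
    - {"rot": [0,0,-0.024],"xyz": [-0.006,-0.037,0.017],"grip": 60}

```text
clock: 38.12
tool_pos: [0.4976, -0.2369, 0.1268]
eef_rot: [-0.096, 0.995, 0.0, -0.003]
contact_force: [-0.6, 0.8, -0.1]
opening: 0.801
finger_force: 0.0
```

Run:
```python
from h import *
chain(([.485,-.239,.018],11,5))
b=snap('scene');h=cv2.cvtColor(b,cv2.COLOR_RGB2HSV)
red=cv2.inRange(h,(0,140,50),(7,255,230));red[:172]=0;red[250:]=0;red[:,:140]=0;red[:,235:]=0
for c in cv2.findContours(red,0,1)[0]:
  if cv2.contourArea(c)>5:print(cv2.minAreaRect(c))
```

```text
t38.1 [ 0.4976 -0.2369  0.1268] open 0.801 F [-0.6  0.8 -0.1]
-- 5
[0.0, -0.001, 0.0] [0.002, 0.0, 0.022]
[0.001, -0.003, 0.0] [0.005, 0.0, 0.044]
[0.001, -0.004, 0.001] [0.007, 0.0, 0.065]
[0.001, -0.005, 0.001] [0.01, 0.0, 0.087]
[0.001, -0.006, 0.001] [0.012, 0.0, 0.109]
((184.6999969482422, 183.10000610351562), (10.11928653717041, 6.324554920196533), 71.56504821777344)
```

Stop unmoved. Descend, grip and lift.

carry_out:
  plan:
    - {"rot": [0,0,0],"xyz": [0.006,0,0.022],"grip": 60}
    - {"rot": [0,-0.005,0],"xyz": [0.012,0,0.045],"grip": 60}
    - {"rot": [0,-0.005,0],"xyz": [0.012,0,0.068],"grip": 60}
    - {"rot": [0,-0.005,0],"xyz": [0.012,0,0.09],"grip": 60}
    - {"rot": [0,-0.005,0],"xyz": [0.012,0,0.107],"grip": 60}
    - {"rot": [0,-0.005,0],"xyz": [0.012,0,0.107],"grip": 60}
    - {"rot": [0,-0.005,0],"xyz": [0.012,0,0.107],"grip": 150}
    - {"rot": [0,-0.005,0],"xyz": [0.012,0,0.107],"grip": 255}

```text
clock: 38.83
tool_pos: [0.4866, -0.2394, 0.0216]
eef_rot: [-0.097, 0.995, -0.0, 0.0]
contact_force: [0.6, 0.5, 0.6]
opening: 0.633
finger_force: 0.0
```

carry_out:
  plan:
    - {"rot": [0,0,0],"xyz": [0,0,0],"grip": 255}
    - {"rot": [0,0,0],"xyz": [0,0,0],"grip": 255}
    - {"rot": [0,0,0],"xyz": [0,0,0],"grip": 255}
    - {"rot": [0,0,0],"xyz": [0,0,0],"grip": 255}
    - {"rot": [0,0,0],"xyz": [0,0,0],"grip": 255}
    - {"rot": [0,0,0],"xyz": [0,0,0],"grip": 255}
    - {"rot": [0,0,0],"xyz": [0,0,0],"grip": 255}
    - {"rot": [0,0,0],"xyz": [0,0,0],"grip": 255}

```text
clock: 39.5
tool_pos: [0.4856, -0.2406, 0.0206]
eef_rot: [-0.096, 0.995, -0.0, -0.0]
contact_force: [-0.7, -0.7, 3.4]
opening: 0.246
finger_force: 25.0
```

carry_out:
  plan:
    - {"rot": [0,0,0],"xyz": [0,0,-0.01],"grip": 255}
    - {"rot": [0,0,0],"xyz": [0,0,-0.03],"grip": 255}
    - {"rot": [0,0,0],"xyz": [0,0,-0.055],"grip": 255}
    - {"rot": [0,0,0],"xyz": [0,0,-0.08],"grip": 255}
    - {"rot": [0,0,0],"xyz": [0,0,-0.105],"grip": 255}
    - {"rot": [0,0,0],"xyz": [0,0,-0.13],"grip": 255}
    - {"rot": [0,0,0],"xyz": [0,0,-0.14],"grip": 255}

```text
clock: 40.08
tool_pos: [0.487, -0.2402, 0.1636]
eef_rot: [-0.096, 0.995, -0.001, 0.001]
contact_force: [0.2, -0.4, -1.2]
opening: 0.245
finger_force: 25.0
```

Run:
```python
from h import *
chain(([.49,-.03,.16],2,8),(box(0,0,.11),-1.5,8))
```

```text
t40.1 [ 0.487  -0.2402  0.1636] open 0.245 F [ 0.2 -0.4 -1.2]
-- 8
[-0.0, 0.0, 0.02] [-0.005, 0.026, 0.0]
[-0.0, 0.001, 0.04] [-0.011, 0.051, 0.001]
[-0.001, 0.001, 0.059] [-0.016, 0.077, 0.001]
[-0.001, 0.001, 0.079] [-0.022, 0.103, 0.002]
[-0.001, 0.002, 0.099] [-0.027, 0.129, 0.002]
[-0.001, 0.002, 0.119] [-0.032, 0.154, 0.002]
[-0.001, 0.003, 0.138] [-0.038, 0.18, 0.003]
[-0.002, 0.003, 0.158] [-0.043, 0.206, 0.003]
-- 8
[0.0, 0.0, 0.008] [-0.004, 0.027, 0.006]
[0.0, 0.0, 0.015] [-0.007, 0.053, 0.012]
[0.0, 0.0, 0.023] [-0.011, 0.08, 0.019]
[0.0, 0.0, 0.031] [-0.014, 0.106, 0.025]
[0.0, 0.0, 0.038] [-0.018, 0.133, 0.031]
[0.0, 0.0, 0.046] [-0.021, 0.159, 0.038]
[0.0, 0.0, 0.053] [-0.025, 0.186, 0.044]
[0.0, 0.0, 0.061] [-0.028, 0.212, 0.05]
```

Gripped on the 22 mm side. Carrying it to the white bin.

carry_out:
  plan:
    - {"rot": [0,0,0.02],"xyz": [-0.005,0.026,0],"grip": 255}
    - {"rot": [0,0,0.04],"xyz": [-0.011,0.051,0],"grip": 255}
    - {"rot": [0,0,0.059],"xyz": [-0.016,0.077,0],"grip": 255}
    - {"rot": [0,0,0.079],"xyz": [-0.022,0.103,0],"grip": 255}
    - {"rot": [0,0,0.099],"xyz": [-0.027,0.129,0],"grip": 255}
    - {"rot": [0,0,0.119],"xyz": [-0.032,0.154,0],"grip": 255}
    - {"rot": [0,0,0.138],"xyz": [-0.038,0.18,0],"grip": 255}
    - {"rot": [0,0,0.158],"xyz": [-0.043,0.206,0],"grip": 255}

```text
clock: 40.75
tool_pos: [0.488, -0.0288, 0.1598]
eef_rot: [-0.017, 1.0, -0.0, -0.001]
contact_force: [1.2, 0.4, 0.2]
opening: 0.246
finger_force: 25.0
```

carry_out:
  plan:
    - {"rot": [0,0,0.008],"xyz": [-0.004,0.027,0],"grip": 255}
    - {"rot": [0,0,0.015],"xyz": [-0.007,0.053,0],"grip": 255}
    - {"rot": [0,0,0.023],"xyz": [-0.011,0.08,0],"grip": 255}
    - {"rot": [0,0,0.031],"xyz": [-0.014,0.106,0],"grip": 255}
    - {"rot": [0,0,0.038],"xyz": [-0.018,0.133,0.01],"grip": 255}
    - {"rot": [0,0,0.046],"xyz": [-0.021,0.159,0.02],"grip": 255}
    - {"rot": [0,0,0.053],"xyz": [-0.025,0.186,0.035],"grip": 255}
    - {"rot": [0,0,0.061],"xyz": [-0.028,0.212,0.05],"grip": 255}

```text
clock: 41.42
tool_pos: [0.5089, 0.1842, 0.1093]
eef_rot: [0.013, 1.0, -0.0, -0.0]
contact_force: [0.1, 0.2, -0.0]
opening: 0.247
finger_force: 25.0
```

carry_out:
  plan:
    - {"rot": [0,0,0],"xyz": [0,0,0],"grip": 255}
    - {"rot": [0,0,0],"xyz": [0,0,0],"grip": 255}
    - {"rot": [0,0,0],"xyz": [0,0,0],"grip": 255}

```text
clock: 41.67
tool_pos: [0.5086, 0.1819, 0.1097]
eef_rot: [0.013, 1.0, -0.001, -0.001]
contact_force: [0.1, -0.8, -0.3]
opening: 0.25
finger_force: 25.0
```

Run:
```python
from h import *
go(box(0,0,.02),-1.5);s=r.get_state();print(s['opening'],s['tool_pos'])
```

```text
t41.7 xyz [-0.0026, 0.0013, 0.0897] rot [-0.0021, -0.002, -0.0] rows>= 2.2
0.25030492375259367 [0.50855134 0.18192082 0.1096884 ]
```

carry_out:
  plan:
    - {"rot": [0,0,0],"xyz": [-0.002,0.001,0.025],"grip": 255}
    - {"rot": [0,0,0],"xyz": [-0.002,0.001,0.05],"grip": 255}
    - {"rot": [0,0,0],"xyz": [-0.002,0.001,0.075],"grip": 255}
    - {"rot": [0,0,0],"xyz": [-0.002,0.001,0.089],"grip": 255}
    - {"rot": [0,0,0],"xyz": [-0.002,0.001,0.089],"grip": 255}
    - {"rot": [0,0,0],"xyz": [-0.002,0.001,0.089],"grip": 145}
    - {"rot": [0,0,0],"xyz": [-0.002,0.001,0.089],"grip": 145}
    - {"rot": [0,0,0],"xyz": [-0.002,0.001,0.089],"grip": 145}

```text
clock: 42.33
tool_pos: [0.5119, 0.1838, 0.0225]
eef_rot: [0.014, 1.0, 0.0, 0.001]
contact_force: [-0.2, 0.7, 0.6]
opening: 0.427
finger_force: 0.0
```

carry_out:
  plan:
    - {"rot": [0,0,0],"xyz": [0,0,0],"grip": 145}
    - {"rot": [0,0,0],"xyz": [0,0,0],"grip": 145}
    - {"rot": [0,0,0],"xyz": [0,0,-0.02],"grip": 145}
    - {"rot": [0,0,0],"xyz": [0,0,-0.05],"grip": 145}
    - {"rot": [0,0,0],"xyz": [0,0,-0.08],"grip": 145}
    - {"rot": [0,0,0],"xyz": [0,0,-0.12],"grip": 100}
    - {"rot": [0,0,0],"xyz": [0,0,-0.16],"grip": 60}
    - {"rot": [0,0,0],"xyz": [0,0,-0.2],"grip": 60}

```text
clock: 43.0
tool_pos: [0.5105, 0.1837, 0.2232]
eef_rot: [0.013, 1.0, -0.0, -0.001]
contact_force: [0.5, -0.1, 0.2]
opening: 0.637
finger_force: 0.0
```

Run:
```python
from h import *
chain((box(0,0,.36),-1.5,4))
a=snap('scene');k=cv2.inRange(a[85:150,295:335],(0,0,0),(50,50,50))
cv2.imwrite('pics/s13.png',a[:,:,::-1])
# tab as in s6/s10 pictures (upright)
for f in('s6','s10'):
    im=cv2.imread('pics/%s.png'%f);kk=cv2.inRange(im[130:165,305:350],(0,0,0),(45,45,45));ys,xs=np.nonzero(kk);print(f,len(xs),xs.mean()+305,ys.mean()+130,xs.min()+305,xs.max()+305,ys.min()+130,ys.max()+130)
H=np.array(box(.1,0,.059));u=np.array([np.cos(g0),np.sin(g0),0])
for an in(1.4,1.5,1.57,1.65): X=H-u*.22*np.cos(an)+[0,0,.22*np.sin(an)];print(an,X.round(3),proj('scene',X),proj('top',X))
```

```text
t43.0 [0.5105 0.1837 0.2232] open 0.637 F [ 0.5 -0.1  0.2]
-- 4
[-0.0, -0.0, 0.0] [-0.0, -0.0, -0.034]
[-0.0, -0.001, 0.0] [-0.0, -0.0, -0.068]
[-0.0, -0.001, 0.0] [-0.0, -0.001, -0.103]
[-0.001, -0.001, 0.001] [-0.0, -0.001, -0.137]<stdin>:7: RuntimeWarning: Mean of empty slice.
  ret = ret.dtype.type(ret / rcount)
Traceback (most recent call last):
ValueError: zero-size array to reduction operation minimum which has no identity
```

Run:
```python
from h import *
chain((box(0,0,.35),-1.5,4),(box(.15,0,.35),-1.5,5),(box(.15,0,.254),-1.5,4))
H=np.array(box(.1,0,.059));u=np.array([np.cos(g0),np.sin(g0),0]);T=tool(-1.5);P=np.array(box(.15,0,.254))
print('push, from',P)
for an in np.linspace(1.57,0,33):
    d=.006+.009*np.sin(an);X=H+u*(-.195*np.cos(an)+d*np.sin(an))+np.array([0,0,.195*np.sin(an)+d*np.cos(an)])
    print(round(an,2),T.inv().apply(X-P).round(3).tolist())
```

```text
t43.0 [0.5139 0.1867 0.2305] open 0.681 F [0.1 2.  3.8]
-- 4
[0.001, 0.002, 0.0] [0.0, -0.001, -0.03]
[0.003, 0.005, 0.0] [0.001, -0.002, -0.06]
[0.004, 0.007, 0.0] [0.001, -0.002, -0.09]
[0.006, 0.01, 0.0] [0.002, -0.003, -0.12]
-- 5
[0.0, 0.0, 0.0] [-0.03, 0.0, 0.0]
[0.0, 0.0, 0.0] [-0.06, 0.0, 0.0]
[0.0, 0.0, 0.0] [-0.09, 0.0, 0.0]
[0.0, 0.0, 0.0] [-0.12, 0.0, 0.0]
[0.0, 0.0, 0.0] [-0.15, 0.0, 0.0]
-- 4
[0.0, 0.0, 0.0] [0.0, 0.0, 0.024]
[0.0, 0.0, 0.0] [0.0, 0.0, 0.048]
[0.0, 0.0, 0.0] [0.0, 0.0, 0.072]
[0.0, 0.0, 0.0] [0.0, 0.0, 0.096]
push, from [0.6609486  0.17907346 0.254     ]
1.57 [0.035, 0.0, -0.0]
1.52 [0.045, 0.0, -0.001]
1.47 [0.054, -0.0, -0.001]
1.42 [0.064, 0.0, -0.0]
1.37 [0.074, -0.0, 0.001]
1.32 [0.083, 0.0, 0.002]
1.28 [0.093, 0.0, 0.004]
1.23 [0.102, 0.0, 0.007]
1.18 [0.112, -0.0, 0.009]
1.13 [0.121, 0.0, 0.013]
1.08 [0.13, 0.0, 0.017]
1.03 [0.139, 0.0, 0.021]
0.98 [0.147, -0.0, 0.025]
0.93 [0.156, 0.0, 0.031]
0.88 [0.164, -0.0, 0.036]
0.83 [0.172, 0.0, 0.042]
0.78 [0.179, -0.0, 0.048]
0.74 [0.186, -0.0, 0.055]
0.69 [0.193, 0.0, 0.062]
0.64 [0.2, 0.0, 0.07]
0.59 [0.206, -0.0, 0.078]
0.54 [0.212, 0.0, 0.086]
0.49 [0.217, 0.0, 0.094]
0.44 [0.222, -0.0, 0.103]
0.39 [0.227, -0.0, 0.112]
0.34 [0.231, 0.0, 0.121]
0.29 [0.234, 0.0, 0.13]
0.25 [0.237, 0.0, 0.14]
0.2 [0.24, 0.0, 0.149]
0.15 [0.242, -0.0, 0.159]
0.1 [0.243, 0.0, 0.169]
0.05 [0.244, 0.0, 0.179]
0.0 [0.245, -0.0, 0.189]
```

carry_out:
  plan:
    - {"rot": [0,0,0],"xyz": [0,0,-0.03],"grip": 255}
    - {"rot": [0,0,0],"xyz": [0,0,-0.06],"grip": 255}
    - {"rot": [0,0,0],"xyz": [0,0,-0.09],"grip": 255}
    - {"rot": [0,0,0],"xyz": [0,0,-0.12],"grip": 255}
    - {"rot": [0,0,0],"xyz": [0,0,-0.135],"grip": 255}
    - {"rot": [0,0,0],"xyz": [0,0,-0.135],"grip": 255}
  squeeze: 15

```text
clock: 43.55
tool_pos: [0.5124, 0.1854, 0.3598]
eef_rot: [0.013, 1.0, 0.001, 0.003]
contact_force: [0.5, 0.4, 0.4]
opening: 0.271
finger_force: 0.0
```

carry_out:
  plan:
    - {"rot": [0,0,0],"xyz": [-0.025,0,0],"grip": 255}
    - {"rot": [0,0,0],"xyz": [-0.055,0,0],"grip": 255}
    - {"rot": [0,0,0],"xyz": [-0.085,0,0],"grip": 255}
    - {"rot": [0,0,0],"xyz": [-0.115,0,0],"grip": 255}
    - {"rot": [0,0,0],"xyz": [-0.145,0,0],"grip": 255}
    - {"rot": [0,0,0],"xyz": [-0.155,0,0],"grip": 255}
    - {"rot": [0,0,0],"xyz": [-0.155,0,0],"grip": 255}
    - {"rot": [0,0,0],"xyz": [-0.155,0,0],"grip": 255}

```text
clock: 44.22
tool_pos: [0.6654, 0.18, 0.3541]
eef_rot: [0.013, 1.0, -0.001, -0.002]
contact_force: [-0.7, 0.4, -0.4]
opening: 0.007
finger_force: 0.0
```

Run:
```python
from h import *
s=r.get_state();print(s['tool_pos'],s['opening'],s['contact_force'],s['q'])
go(box(.15,0,.254),-1.5)
b=snap('top','t14.png');h=cv2.cvtColor(b,cv2.COLOR_RGB2HSV)
red=cv2.inRange(h,(0,140,50),(7,255,230))|cv2.inRange(h,(176,140,50),(180,255,230))
for c in cv2.findContours(red[160:250,155:350].copy(),0,1)[0]:
    if cv2.contourArea(c)>5:print(np.array(cv2.minAreaRect(c)[0])+[155,160],cv2.contourArea(c))
cv2.imwrite('pics/c14.png',cv2.resize(b[150:250,155:355],None,fx=4,fy=4,interpolation=2)[:,:,::-1])
print(proj('top',box(0,0,.02)))
```

```text
[0.66541845 0.17997202 0.35413002] 0.007147327404947045 [-0.6628256   0.43028927 -0.43191856] [ 0.01268122  0.77943145 -0.80302072  1.15140803  0.53602661  1.41753254
  0.830008  ]
t44.2 xyz [0.0041, -0.0009, 0.1001] rot [-0.0014, -0.0036, 0.0003] rows>= 2.4
[206.  207.5] 8.5
[[205.3649925  206.40153108]]
```

The stop is in the white bin: the only red blob is at top px (206,207), and the bin centre projects to (205,206). Now I'll close the lid from behind.

carry_out:
  plan:
    - {"rot": [0,0,0],"xyz": [0.004,-0.001,0.025],"grip": 255}
    - {"rot": [0,0,0],"xyz": [0.004,-0.001,0.05],"grip": 255}
    - {"rot": [0,0,0],"xyz": [0.004,-0.001,0.075],"grip": 255}
    - {"rot": [0,0,0],"xyz": [0.004,-0.001,0.098],"grip": 255}
    - {"rot": [0,0,0],"xyz": [0.004,-0.001,0.098],"grip": 255}
    - {"rot": [0,0,0],"xyz": [0.014,-0.001,0.098],"grip": 255}
    - {"rot": [0,0,0],"xyz": [0.024,-0.001,0.098],"grip": 255}
    - {"rot": [0,0,0],"xyz": [0.034,-0.001,0.098],"grip": 255}

```text
clock: 44.93
tool_pos: [0.6312, 0.1803, 0.2596]
eef_rot: [0.013, 1.0, 0.0, 0.0]
contact_force: [0.3, 0.1, -1.0]
opening: 0.009
finger_force: 0.0
```

carry_out:
  plan:
    - {"rot": [0,0,0],"xyz": [0.015,0,0],"grip": 255}
    - {"rot": [0,0,0],"xyz": [0.034,0,0],"grip": 255}
    - {"rot": [0,0,0],"xyz": [0.053,0,0.002],"grip": 255}
    - {"rot": [0,0,0],"xyz": [0.072,0,0.006],"grip": 255}
    - {"rot": [0,0,0],"xyz": [0.091,0,0.012],"grip": 255}
    - {"rot": [0,0,0],"xyz": [0.109,0,0.02],"grip": 255}
    - {"rot": [0,0,0],"xyz": [0.126,0,0.03],"grip": 255}
    - {"rot": [0,0,0],"xyz": [0.142,0,0.041],"grip": 255}

```text
clock: 45.6
tool_pos: [0.4904, 0.1842, 0.2192]
eef_rot: [0.013, 1.0, 0.001, 0.002]
contact_force: [2.7, -0.1, -0.1]
opening: 0.005
finger_force: 1.0
```

```bash
cat > push.py <<'E'
from h import *
import sys
s=r.get_state();C=R.from_quat(s['eef_rot']);P=s['tool_pos'];print(P,s['contact_force'])
H=np.array(box(.1,0,.059));u=np.array([np.cos(g0),np.sin(g0),0])
w=[float(v) for v in sys.argv[1:4]]
for an in np.linspace(*w[:2],int(w[2])):
    d=.006+.009*np.sin(an);X=H+u*(-.195*np.cos(an)+d*np.sin(an))+np.array([0,0,.195*np.sin(an)+d*np.cos(an)])
    print(round(an,2),C.inv().apply(X-P).round(3).tolist())
E
python3 push.py .9 0 17
```

```text
[0.49037956 0.18420336 0.21916317] [ 2.74761952 -0.07501322 -0.1354449 ]
0.9 [-0.01, -0.001, -0.001]
0.84 [-0.001, -0.001, 0.006]
0.79 [0.008, -0.001, 0.013]
0.73 [0.017, -0.001, 0.021]
0.68 [0.024, -0.001, 0.029]
0.62 [0.032, -0.001, 0.038]
0.56 [0.039, -0.001, 0.047]
0.51 [0.045, -0.001, 0.056]
0.45 [0.051, -0.001, 0.066]
0.39 [0.056, -0.001, 0.076]
0.34 [0.061, -0.001, 0.087]
0.28 [0.065, -0.001, 0.098]
0.22 [0.068, -0.001, 0.109]
0.17 [0.071, -0.001, 0.12]
0.11 [0.073, -0.001, 0.131]
0.06 [0.074, -0.001, 0.142]
0.0 [0.075, -0.001, 0.154]
```

carry_out:
  plan:
    - {"rot": [0,0,0],"xyz": [0.008,0,0.013],"grip": 255}
    - {"rot": [0,0,0],"xyz": [0.017,0,0.021],"grip": 255}
    - {"rot": [0,0,0],"xyz": [0.024,0,0.029],"grip": 255}
    - {"rot": [0,0,0],"xyz": [0.032,0,0.038],"grip": 255}
    - {"rot": [0,0,0],"xyz": [0.039,0,0.047],"grip": 255}
    - {"rot": [0,0,0],"xyz": [0.045,0,0.056],"grip": 255}
    - {"rot": [0,0,0],"xyz": [0.051,0,0.066],"grip": 255}
    - {"rot": [0,0,0],"xyz": [0.056,0,0.076],"grip": 255}

```text
clock: 46.27
tool_pos: [0.4348, 0.1859, 0.1427]
eef_rot: [0.013, 1.0, 0.001, 0.002]
contact_force: [1.6, 0.0, 1.5]
opening: 0.004
finger_force: 0.8
```

```bash
python3 push.py .39 0 8
```

```text
[0.43480859 0.1858662  0.14273024] [1.64032861 0.01877775 1.52135101]
0.39 [0.001, -0.001, 0.001]
0.33 [0.005, -0.001, 0.011]
0.28 [0.009, -0.001, 0.022]
0.22 [0.012, -0.001, 0.033]
0.17 [0.015, -0.001, 0.044]
0.11 [0.017, -0.001, 0.055]
0.06 [0.018, -0.001, 0.066]
0.0 [0.019, -0.001, 0.078]
```

carry_out:
  plan:
    - {"rot": [0,0,0],"xyz": [0.005,0,0.011],"grip": 255}
    - {"rot": [0,0,0],"xyz": [0.009,0,0.022],"grip": 255}
    - {"rot": [0,0,0],"xyz": [0.012,0,0.033],"grip": 255}
    - {"rot": [0,0,0],"xyz": [0.014,0,0.044],"grip": 255}
    - {"rot": [0,0,0],"xyz": [0.016,0,0.055],"grip": 255}
    - {"rot": [0,0,0],"xyz": [0.017,0,0.064],"grip": 255}
    - {"rot": [0,0,0],"xyz": [0.017,0,0.07],"grip": 255}
    - {"rot": [0,0,0],"xyz": [0.017,0,0.074],"grip": 255}

```text
clock: 46.93
tool_pos: [0.4171, 0.1861, 0.0678]
eef_rot: [0.013, 1.0, 0.0, 0.0]
contact_force: [-1.3, 0.2, 1.5]
opening: 0.004
finger_force: 0.8
```

carry_out:
  plan:
    - {"rot": [0,0,0],"xyz": [0,0,0.002],"grip": 255}
    - {"rot": [0,0,0],"xyz": [0,0,0.003],"grip": 255}
    - {"rot": [0,0,0],"xyz": [0,0,0.003],"grip": 255}

```text
clock: 47.18
tool_pos: [0.4172, 0.1859, 0.0653]
eef_rot: [0.013, 1.0, 0.0, 0.0]
contact_force: [-2.5, -0.2, 8.1]
opening: 0.003
finger_force: 4.1
```

carry_out:
  plan:
    - {"rot": [0,0,0],"xyz": [0,0,0.001],"grip": 255}
    - {"rot": [0,0,0],"xyz": [0,0,0.002],"grip": 255}
    - {"rot": [0,0,0],"xyz": [0,0,0.002],"grip": 255}

```text
clock: 47.43
tool_pos: [0.4172, 0.1859, 0.065]
eef_rot: [0.013, 1.0, 0.0, 0.001]
contact_force: [-5.2, -1.4, 30.5]
opening: 0.007
finger_force: 15.2
```

Fully seated: 30 N with no further travel. Retracting and taking a last look.

carry_out:
  plan:
    - {"rot": [0,0,0],"xyz": [0,0,-0.01],"grip": 255}
    - {"rot": [0,0,0],"xyz": [0,0,-0.03],"grip": 255}
    - {"rot": [0,0,0],"xyz": [0,0,-0.06],"grip": 255}
    - {"rot": [0,0,0],"xyz": [0,0,-0.09],"grip": 255}
    - {"rot": [0,0,0],"xyz": [0,0,-0.12],"grip": 255}
    - {"rot": [0,0,0],"xyz": [0,0,-0.15],"grip": 255}
    - {"rot": [0,0,0],"xyz": [0,0,-0.17],"grip": 255}
    - {"rot": [0,0,0],"xyz": [0,0,-0.17],"grip": 255}

```text
clock: 48.1
tool_pos: [0.4191, 0.1866, 0.2361]
eef_rot: [0.014, 1.0, 0.002, 0.003]
contact_force: [0.1, 0.3, 0.3]
opening: 0.008
finger_force: 0.0
```

Run:
```python
from h import *
a=snap('scene','end.png');print(r.get_state()['contact_force'],r.get_state()['tool_pos'])
```

```text
[-0.77005269 -0.25553849 -0.26667261] [0.41842461 0.18571021 0.23415193]
```

View pics/end.png

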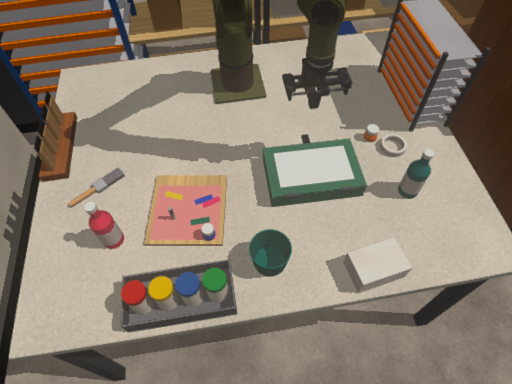

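The lid is shut (box at (313,170)), the board holds only the bare stud (171,214) and the blue jar, and the bystanders have not moved. Handing in.

```bash
python3 -c "
from plant import r
print(r.finish_job())"
```

```text
the job is handed in; nothing more can be done
None
```

The job is done and handed in at about 48 s: the lid stood upright hands-off, the nut, both spacers and then the bar were packed in order, the one stop present is in the white compartment, the lid is pressed fully shut, and the bystanders look unmoved in the last picture; my first lid grip slipped part-way and had to be redone.

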